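# Wedge a painting panel tight in the studio clamping board

### The job

Slide the loose painting panel along the clamping board until its end is against the end stop, then pick up the wooden wedge, enter it thin end first into the slot between the panel and the slanted cleat, and tap or push it in gently from its thick end until it locks tight and goes no further under a firm push, with the panel squeezed flat against the fence but its edge not crushed. Leave the wedge in place, let go, and leave everything else on the table as it is.

Things in the scene. Friction and masses are not known exactly. Their poses are not given: they have to be found in the camera images.
- jig: Clamping board fixed to the table: plywood base 220 mm (its x) by 305 mm (its y, from -190 to +115), 12 mm thick; origin at table height; at yaw 0 x points away from the robot, y to its left. The bars on it are 18 mm tall (z 12 to 30). Fence: far (+x) bar with two wing bolts and a rubber strip (gives 1 mm at 40 N), face at x=+80 give or take 2.5 mm, y -75 to 75: set differently each time, not reported.
- slot_mouth (a point): Middle of the right-hand end of the slanted cleat's face, on the board at x=-58, y=-60 mm (board axes), z 12. The cleat is the near (-x) bar, y from -60 to +30; its face towards the panel runs along x = -50.5 + y/8 (mm, board axes), so the slot between it and the panel narrows towards +y.
- end_stop (a point): Middle of the end stop's face: the left bar, face at y=+85 mm of the board, x from -20 to +75. Against it the panel's centre is at y=+10 mm of the board; against the fence it is at x=+25 mm, give or take 2.5.
- panel_center (a point): Centre (half-way up) of the loose painting panel: plywood with a white primed top, 110 mm (its x) by 150 mm (its y) by 18 mm, about 0.25 kg, lying on the board between cleat and fence, 12 to 28 mm short of the end stop and up to 15 mm off the fence. It slides with a few newtons; its right-hand (-y) edge can be pushed freely.
- wedge_grip (a point): Centre of the parallel-sided grip block (16 mm in x, 50 mm in y, 22 mm tall) on top of the loose wooden wedge of about 0.1 kg; 35 mm above the wedge's underside, half-way along. Wedge axes: +y along it to the thin end, +x to the straight face. It starts upright on the table at the robot's right, thin end left. It slides in with a few newtons, moving the panel to the fence, but may bind (up to 10 N) before the panel is square on it: tap on.
- wedge_tip (a point): Middle of the wedge's thin end on its underside, 85 mm (+y) from the grip block's centre. Wedge body 170 mm long, 24 mm tall: straight face at x=+11 mm of the grip block's centre (goes along the panel), sloping face on -x (goes along the cleat), 12 mm thick at the thin end growing 1:8 to 33 mm at the thick end.
- wedge_butt (a point): Middle of the wedge's thick end, 12 mm up: push here. It always stays outside the slot. With the fence at mid setting the wedge is tight with its thin end near y=+68 mm of the board, 8 mm more or less per mm of fence setting. Taps or a push of 10 to 15 N lock it (waxed wood, friction about 0.3); it does not spring back. Over 20 N may crush the edge.
- tape_roll: bystander: roll of paper tape lying flat, 90 mm across, 25 mm tall; origin at its underside
- paint_tube: bystander: metal paint tube lying flat, 30 x 105 x 18 mm; origin at its underside
- palette_knife: bystander: palette knife lying flat, 215 mm long, 16 mm tall; origin at its underside
- brush: bystander: flat brush, 200 mm long, lying; origin at its underside
- gesso_jar: bystander: white jar 80 mm across, 100 mm tall; origin at its underside
- oil_can: bystander: metal can 66 mm across, 110 mm tall; origin at its underside
Things that resemble listed ones, but are neither listed nor needed, are in the scene too. What is shaped like the part that bears wedge_grip but red is not meant.

How it is judged:
By the outcome, as a careful person would: the job done as asked, in the order asked, and still so for the second after the job is handed in, with the robot touching nothing.
It also fails if it takes over 67 s, if anything falls off the work surface, if the arm or the gripper's body presses on something with over 40 N, if the wrist force passes 120 N, or if a joint passes its speed limit or range.

### The arm

A 6-joint arm with a two-finger parallel gripper is mounted at the origin on the work surface. World frame = base frame: x ahead of the robot, y to its left, z up, the work surface at z = 0. Lengths are in mm, angles in rad, forces in N, time in s.
With the tool pointing down it reaches from about 275 to 1000 mm from the base axis. Payload 8.4 kg.
Tool frame: the origin (TCP) lies at the very end of the fingers, on their centre line; the grasp point (between the pads) lies 19 mm behind it; z points along the fingers, y is the direction in which the jaws open and shut (so a half turn about z gives the same grasp; the last joint's range is limited). The gripper opens to 85 mm and grips with 20 to 120 N. Pads are 22 mm wide; open, the fingers measure 114 mm over their backs; the gripper's body (76 mm by 85 mm) begins 54 mm behind the grasp point. The pads swing forward as they close: fully open they stand 13 mm farther back than shut.
Start: joints at [1.285, 0.353, 1.633, -0, 1.155, -0.002], TCP at [175.002, 600.002, 204.481] pointing down, gripper open.
Joint ranges: [-2.63, 2.63], [-0.92, 2.1], [0.06, 2.66], [-1.3, 4.44], [0, 2.69], [-3.02, 3.02]. Speed limits (rad/s): [2.22, 2.22, 2.79, 3.14, 3.14, 3.14].

### API

Orientations are given as [roll, pitch, yaw] about the fixed x, y, z axes, in that order (R = Rz(yaw) Ry(pitch) Rx(roll)).
In Python, from rig import sense, grab_frame, sign_off, masks_of gives the robot as it stands. The module is installed in compiled form; this text tells all that it offers.
- The arm moves only by the shell command python3 -m inch 'ROWS' [FORCE]. ROWS is JSON, a list of rows, each an object of numbers: "gripper": the finger opening in m, from 0 to 0.0854; "tx", "ty", "tz": the shift along the tool's x, y, z in m; "spin": the turn about the tool's z in degrees. In form: [{"gripper": .., "tx": .., "ty": .., "tz": .., "spin": ..}, ...]. A call has exactly 8 rows; each row shifts and turns the commanded pose from where the row before left it, along the tool's axes as they then stand; what a row does not reach is not made up. A row lasts 1/10 s, in which the tool goes at most 50 mm and 8.59 degrees, less where a joint would pass 70% of its speed; a pose out of reach is approached as far as the arm can. A call is refused whole if a number of a shift passes 0.05 or a number of a turn 8.59, either way. A call with a gripper value outside its range is refused whole. The fingers move at their own pace and stop on an object; FORCE is the grip in N (left out, the last holds). Time passes only in rows, so rows that do not move let the fingers close, or fill a call up. It gives the time, the measured TCP pose, the force and the opening at its end, in the units of the state.
- sense(): the state, without advancing time (a new reading comes with each control period).
- grab_frame(name): name is "scene" or "top"; returns a dict with "pixels" (400x640x3 uint8, red, green, blue), "K" (3x3 intrinsics, pixels), "extrinsics" (4x4, takes a point from camera to world coordinates). Camera axes: x right, y down, z forward; pixel columns grow to the right and rows downward; lengths in mm; the calibration is good to about 2 mm. A picture is of the moment at which its call begins. There is no depth.
- sign_off(): hands the job in, once; it reports no verdict.
Trained networks look in the newest picture that a camera, given by its name, has taken for a name from the list of things; names that differ only in an ending like _2 or _b are one class to them, and where a whole thing is asked for, a point or a joint stands for the part that bears it (a point fixed in the world has none). Each returns a list of dicts, best first, with "conf" (0 to 1); they miss things now and then, are a little off and sometimes report something else, mostly with a low value. They report only what shows in the picture. A call takes as long as a camera call. They do not tell look-alikes from the thing itself.
- masks_of(camera, target): "pixels" (400x640 bool, what is visible of it) and "centre" ([row, column] in pixels, amid what is visible of it).
The state is a dict: "clock": time; "qpos": joint angles; "qvel": joint speeds; "joint_efforts": joint torques, N m; "eef_pos": TCP position; "tcp_rot": TCP orientation; "contact_force": force on the tool from outside, world axes, zero at the start; "wrist_torque": the same for the moment, N m; "opening": opening from 0.0 (shut) to 1.0 (fully open).
Only numpy, scipy, OpenCV 4.12 (cv2) and the standard library are available. Lean on these libraries where they do the work, as an engineer would, in place of code of your own. Each camera call takes 0.05 s, during which the arm holds its last target.

## Working session

There is one attempt and no reset: what is moved stays moved. The work goes in short steps, Python scripts to look and compute and a shell command to move; the robot and the scene stay as the last step left them, time stands still between calls to the robot, and variables do not carry over. Pictures are saved under pics/ and viewed, and the job is handed in when it is done.

```bash
mkdir -p pics; ls; python3 - <<'E'
from rig import *
import cv2
s=sense()
for k,v in s.items(): print(k,v)
for n in("scene","top"):
    f=grab_frame(n); cv2.imwrite(f"pics/{n}0.png",f["pixels"][:,:,::-1]); print(n,f["K"],f["extrinsics"])
    for t in ["jig","panel_center","wedge_grip","end_stop","slot_mouth"]:
        try:
            for m in masks_of(n,t): print(n,t,round(m["conf"],2),m["centre"],m["pixels"].sum())
        except Exception as e: print(t,e)
E
```

```text
pics
clock 0.0
qpos [ 1.28457211e+00  3.53644382e-01  1.63413619e+00 -1.59961619e-05
  1.15518821e+00 -2.39763350e-03]
qvel [-4.95279639e-04 -4.88917511e-04  1.73331465e-04 -3.02291584e-04
  7.44039948e-05  1.72642100e-03]
joint_efforts [-4.84862321e-04 -6.05258846e+01 -3.42057216e+01 -1.04616915e-04
  9.53285722e-03  5.04703394e-06]
eef_pos [174.87925502 599.5039371  203.76317424]
tcp_rot [-3.14021649e+00  1.13260332e-05  2.85777255e+00]
contact_force [ 0.29442255 -0.45809159 -0.34904262]
wrist_torque [0.03055855 0.05061589 0.02160037]
opening 1.0028982506773012
scene [[383.6929882    0.         318.84748265]
 [  0.         383.6929882  199.35812686]
 [  0.           0.           1.        ]] [[ 5.92667263e-01  6.66320436e-01 -4.52507008e-01  1.03612540e+03]
 [ 8.05287082e-01 -5.01405476e-01  3.16394161e-01 -4.02291588e+02]
 [-1.60695965e-02 -5.51914509e-01 -8.33745850e-01  1.05645066e+03]
 [ 0.00000000e+00  0.00000000e+00  0.00000000e+00  1.00000000e+00]]
scene jig 0.7 [199.6, 361.4] 3373
scene panel_center 0.9 [194.9, 383.5] 1439
scene wedge_grip 0.84 [256.5, 226.8] 613
scene wedg
[... 243 characters left out ...]
487.52041285   0.         326.2611418 ]
 [  0.         487.52041285 205.54658429]
 [  0.           0.           1.        ]] [[-2.44861824e-02 -9.79832401e-01  1.98315133e-01  2.21687973e+02]
 [-9.99675292e-01  2.53983983e-02  2.05703951e-03 -3.79305776e+01]
 [-7.05244069e-03 -1.98200369e-01 -9.80136152e-01  1.47506776e+03]
 [ 0.00000000e+00  0.00000000e+00  0.00000000e+00  1.00000000e+00]]
top jig 0.65 [203.4, 285.7] 4601
top panel_center 0.95 [183.3, 260.5] 1763
top wedge_grip 0.98 [268.0, 270.6] 478
top wedge_grip 0.97 [219.2, 428.8] 507
top wedge_grip 0.8 [291.0, 424.5] 419
top wedge_grip 0.65 [245.9, 496.8] 623
top end_stop 0.6 [200.1, 284.1] 4709
top slot_mouth 0.87 [203.6, 283.5] 4700
```

View pics/top0.png

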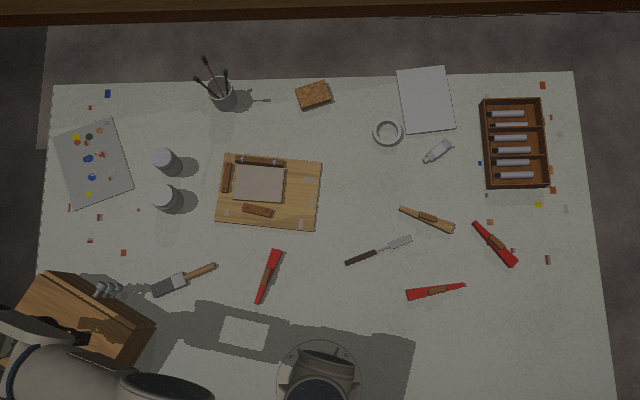

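View pics/scene0.png

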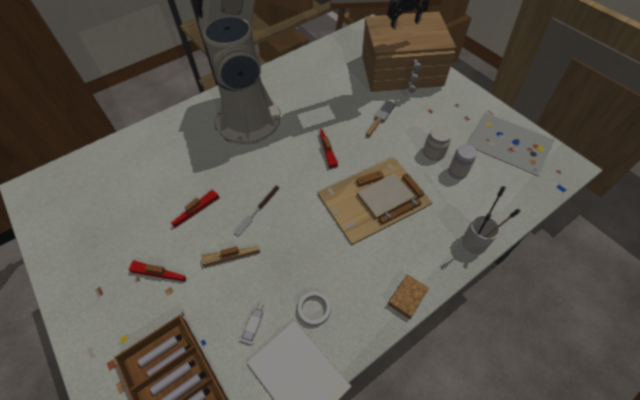

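The top picture shows four wedge-shaped candidates: bare wood at (428,219), and red at (270,268), (435,291) and (497,246). I choose the wooden one at (428,219); the panel is at (260,183) on the board. Next are the close crops.

```bash
cat > h.py <<'E'
import numpy as np,cv2
from rig import *
def ray(f,px,z):
    K,E=f["K"],f["extrinsics"]
    d=E[:3,:3]@np.linalg.inv(K)@np.array([px[0],px[1],1.0]); o=E[:3,3]
    return o+d*(z-o[2])/d[2]
def proj(f,p):
    K,E=f["K"],f["extrinsics"]
    c=E[:3,:3].T@(np.asarray(p,float)-E[:3,3]); u=K@c; return u[:2]/u[2]
def crop(f,x0,y0,x1,y1,s,name):
    c=f["pixels"][y0:y1,x0:x1,::-1]
    cv2.imwrite("pics/"+name,cv2.resize(c,None,fx=s,fy=s,interpolation=cv2.INTER_CUBIC))
E
python3 - <<'E'
from h import *
f=grab_frame("top")
crop(f,205,140,335,240,6,"jig0.png"); crop(f,385,190,485,255,8,"wed0.png")
f=grab_frame("scene"); crop(f,310,150,440,250,6,"jig0s.png"); crop(f,190,235,270,275,8,"wed0s.png")
E
```

```text
(no output)
```

View pics/jig0.png

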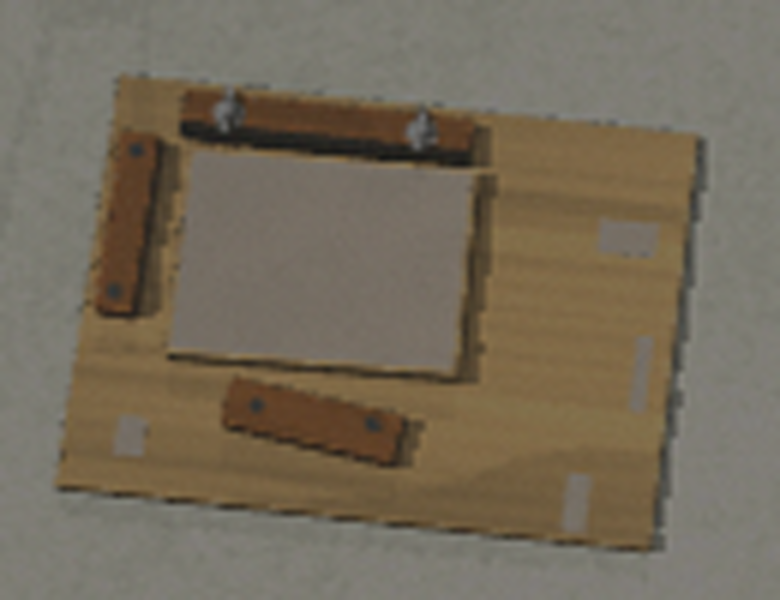

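View pics/wed0.png

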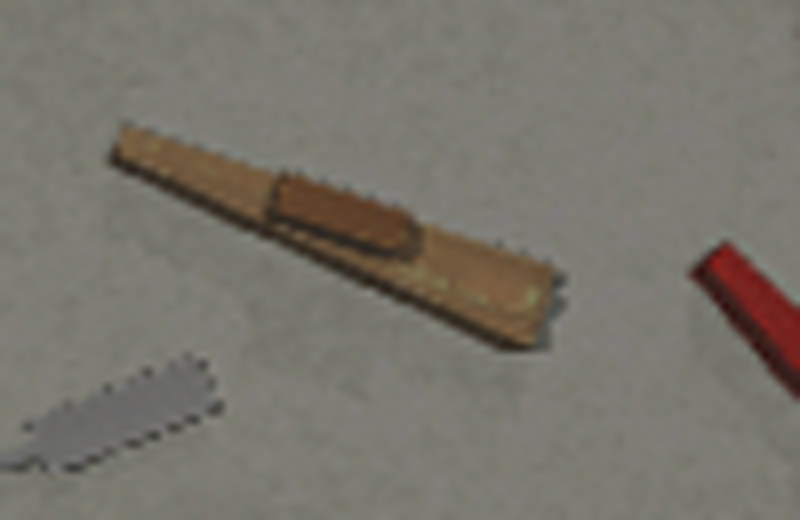

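View pics/wed0s.png

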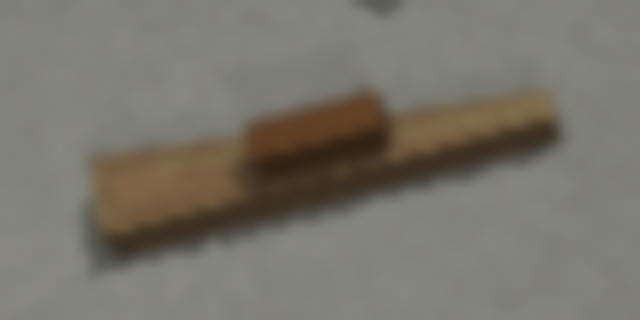

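View pics/jig0s.png

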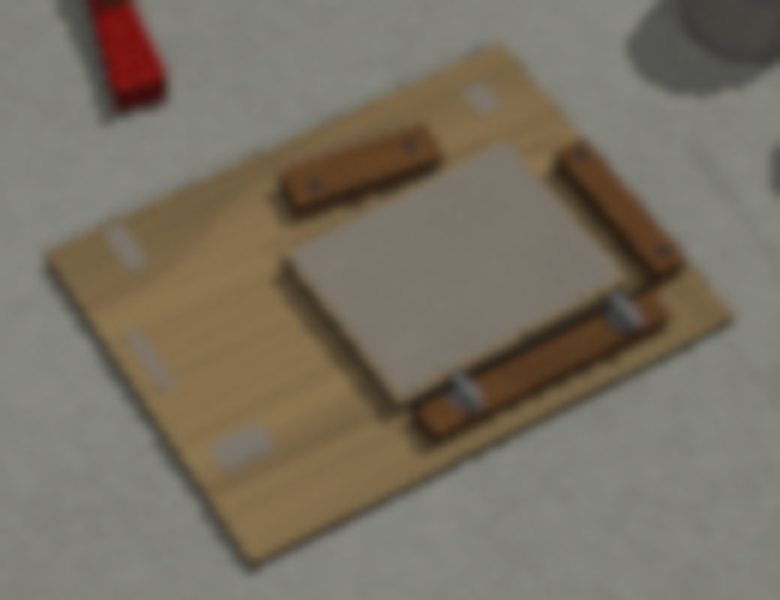

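```bash
cat > fit.py <<'E'
from h import *
from scipy.optimize import least_squares
def fit(obs,init):
    # obs: list of (frame,(u,v),(x,y,z))
    def r(p):
        c,s=np.cos(p[2]),np.sin(p[2]); o=[]
        for f,uv,q in obs:
            w=[p[0]+c*q[0]-s*q[1],p[1]+s*q[0]+c*q[1],q[2]]; o+=list(proj(f,w)-np.array(uv))
        return o
    s=least_squares(r,init,loss="soft_l1"); return s.x,np.round(np.array(r(s.x)).reshape(-1,2),1)
E
python3 - <<'E'
from fit import *
T=grab_frame("top");S=grab_frame("scene")
t=lambda x,y:(205+(x+.5)/6-.5,140+(y+.5)/6-.5)
s=lambda x,y:(310+(x+.5)/6-.5,150+(y+.5)/6-.5)
c=[(110,115,12),(110,-190,12),(-110,-190,12),(-110,115,12)]
jt=[(T,t(*p),q) for p,q in zip([(119,78),(697,138),(652,546),(58,484)],c)]
js=[(S,s(*p),q) for p,q in zip([(733,318),(255,562),(48,252),(495,42)],c)]
for o in(jt,js,jt+js):
    p,r=fit(o,[500,100,0]);print("jig",p,r.tolist())
c=[(55,75,30),(55,-75,30),(-55,-75,30),(-55,75,30)]
a=[(T,t(*p),q) for p,q in zip([(190,154),(476,172),(457,374),(170,354)],c)]
b=[(S,s(*p),q) for p,q in zip([(625,277),(400,395),(287,257),(510,143)],c)]
for o in(a,b,a+b):
    p2,r=fit(o,[500,100,0]);print("panel",p2,r.tolist())
R=lambda y:np.array([[np.cos(y),np.sin(y)],[-np.sin(y),np.cos(y)]])
print("panel in jig",R(p[2])@(p2[:2]-p[:2]),np.degrees(p2[2]-p[2]))
t=lambda x,y:(385+(x+.5)/8-.5,190+(y+.5)/8-.5)
s=lambda x,y:(190+(x+.5)/8-.5,235+(y+.5)/8-.5)
c=[(11,85,24),(-1,85,24),(11,-85,24),(-22,-85,24),(8,25,46),(8,-25,46),(-8,25,46)]
a=[(T,t(*p),q) for p,q in zip([(124,126),(112,152),(558,270),(530,343),(283,173),(417,213),(270,207)],c)]
c=[(11,85,24),(11,-85,24),(-22,-85,24),(8,25,46),(8,-25,46),(-8,25,46),(-8,-25,46)]
b=[(S,s(*p),q) for p,q in zip([(556,122),(115,238),(95,160),(383,122),(248,160),(375,92),(248,125)],c)]
for o in(a,b,a+b):
    p,r=fit(o,[500,-200,-.3]);print("wedge",p,r.tolist())
E
```

```text
jig [ 5.73136535e+02  1.80484695e+02 -1.29832612e-01] [[-0.0, -0.5], [0.3, -0.9], [0.1, 0.6], [-0.4, 0.6]]
jig [ 5.73997699e+02  1.80844829e+02 -1.28150053e-01] [[0.5, -0.6], [-0.3, 0.4], [-0.8, 0.1], [0.7, -0.2]]
jig [ 5.73597177e+02  1.80635117e+02 -1.28804774e-01] [[-0.1, -0.6], [0.3, -1.1], [0.0, 0.4], [-0.4, 0.5], [0.3, -0.6], [-0.5, 0.3], [-1.0, 0.0], [0.6, -0.3]]
panel [ 5.88630783e+02  1.70606217e+02 -9.39933654e-02] [[-0.3, -0.8], [0.5, -0.6], [0.5, 0.6], [-0.8, 0.7]]
panel [ 5.91429414e+02  1.72305865e+02 -1.06716299e-01] [[1.0, 0.3], [0.1, 1.2], [-0.6, -0.8], [-0.3, -0.7]]
panel [ 5.90046741e+02  1.71393670e+02 -9.96257859e-02] [[-0.4, -1.4], [0.3, -0.9], [0.2, 0.3], [-1.2, 0.1], [0.5, -0.0], [-0.3, 1.1], [-1.1, -0.8], [-1.0, -0.9]]
panel in jig [17.50035092 -7.05196308] 1.6718328469712274
wedge [ 4.71375287e+02 -3.34560377e+02 -3.52210535e-01] [[-0.1, -0.3], [0.3, 0.2], [-0.2, -0.5], [0.3, 0.7], [0.1, -0.3], [-0.5, -0.1], [0.2, 0.4]]
wedge [ 473.56176404 -333.6356817    49.90943991] [[0.4, -0.4], [-1.7, 0.0], [-0.5, -0.1], [0.5, 0.6], [0.3, 0.3], [0.6, -0.4], [-0.5, -0.1]]
wedge [ 4.72298286e+02 -3.34153512e+02 -3.51327149e-01] [[-0.2, -0.5], [0.1, -0.1], [-0.4, -0.8], [0.1, 0.3], [-0.1, -0.6], [-0.7, -0.4], [0.0, 0.1], [0.1, -0.7], [-2.0, -0.1], [-0.8, -0.2], [0.2, 0.4], [-0.0, 0.1], [0.3, -0.6], [-0.8, -0.3]]
```

```bash
cat > go.py <<'E'
from h import *
from scipy.spatial.transform import Rotation as Ro
J=np.array([573.6,180.6]);JY=-.1288
def j2w(x,y): c,s=np.cos(JY),np.sin(JY); return np.array([J[0]+c*x-s*y,J[1]+s*x+c*y])
def w2j(p): c,s=np.cos(JY),np.sin(JY); d=np.asarray(p[:2])-J; return np.array([c*d[0]+s*d[1],-s*d[0]+c*d[1]])
def st(): 
    s=sense();R=Ro.from_euler("xyz",s["tcp_rot"]).as_matrix()
    yy=np.degrees(np.arctan2(R[1,1],R[0,1]))
    f=s["contact_force"];c,sn=np.cos(JY),np.sin(JY)
    print("t%.1f"%s["clock"],"pos",s["eef_pos"].round(1) if hasattr(s["eef_pos"],"round") else s["eef_pos"],"jig",w2j(s["eef_pos"]).round(1),"yyaw %.1f"%yy,"F jig",np.round([c*f[0]+sn*f[1],-sn*f[0]+c*f[1],f[2]],1),"open %.3f"%s["opening"])
    return s,R,yy
def to(x,y,z,yyaw=None):
    s,R,yy=st(); d=np.array([x,y,z])-s["eef_pos"]
    if yyaw is not None: print("spin",round(-(yyaw-yy),2))
    print("tool d mm",(R.T@d).round(1))
    if yyaw is not None:
        a=np.radians(yyaw); R2=np.array([[-np.sin(a),np.cos(a),0],[np.cos(a),np.sin(a),0],[0,0,-1]]).T if False else np.column_stack([[-np.sin(a),np.cos(a),0],[np.cos(a),np.sin(a),0],[0,0,-1]])
        print("after spin tool d mm",(R2.T@d).round(1))
E
python3 -m inch '[{"spin":8.5,"gripper":0.03,"tz":-0.004},{"spin":8.5,"tz":-0.004},{"spin":8.5,"tz":-0.004},{"spin":8.5,"tz":-0.004},{"spin":8.5},{"spin":8.5},{"spin":8.5},{"spin":8.5}]' 40
python3 - <<'E'
from go import *
w=j2w(25,-120);to(w[0],w[1],200,-7.4)
E
```

```text
t0.8 pos [175.  600.  204.5] jig [-449.2  364.7] yyaw 73.7 F jig [ 0.  -0.4  0. ] open 1.002
spin 81.14
tool d mm [-543.3 -405.7    4.5]
after spin tool d mm [-484.6  474.4    4.5]$[0]: bad value
```

```bash

python3 -m inch '[{"gripper":0.03,"tx":0,"ty":0,"tz":-0.004,"spin":8.5},{"gripper":0.03,"tx":0,"ty":0,"tz":-0.004,"spin":8.5},{"gripper":0.03,"tx":0,"ty":0,"tz":-0.004,"spin":8.5},{"gripper":0.03,"tx":0,"ty":0,"tz":0,"spin":8.5},{"gripper":0.03,"tx":0,"ty":0,"tz":0,"spin":8.5},{"gripper":0.03,"tx":0,"ty":0,"tz":0,"spin":8.5},{"gripper":0.03,"tx":0,"ty":0,"tz":0,"spin":8.5},{"gripper":0.03,"tx":0,"ty":0,"tz":0,"spin":8.5}]' 40
python3 - <<'E'
from go import *
w=j2w(25,-120);to(w[0],w[1],200,-7.4)
E
```

```text
clock: 1.6
eef_pos: [175.0, 600.0, 216.5]
tcp_rot: [-3.142, 0.0, 1.665]
contact_force: [0.7, -0.3, -0.7]
opening: 0.357
t1.6 pos [175.  600.  216.5] jig [-449.2  364.7] yyaw 5.4 F jig [ 0.8 -0.2 -0.7] open 0.357
spin 12.79
tool d mm [-577.5  355.3   16.5]
after spin tool d mm [-484.6  474.3   16.5]
```

```bash

python3 -m inch '[{"gripper":0.03,"tx":0,"ty":0,"tz":0,"spin":6.4},{"gripper":0.03,"tx":0,"ty":0,"tz":0,"spin":6.4},{"gripper":0.03,"tx":-0.034,"ty":0.033,"tz":0,"spin":0},{"gripper":0.03,"tx":-0.034,"ty":0.033,"tz":0,"spin":0},{"gripper":0.03,"tx":-0.034,"ty":0.033,"tz":0,"spin":0},{"gripper":0.03,"tx":-0.034,"ty":0.033,"tz":0,"spin":0},{"gripper":0.03,"tx":-0.034,"ty":0.033,"tz":0,"spin":0},{"gripper":0.03,"tx":-0.034,"ty":0.033,"tz":0,"spin":0}]'
python3 - <<'E'
from go import *
w=j2w(25,-120);to(w[0],w[1],200,-7.4)
E
```

```text
clock: 2.4
eef_pos: [347.3, 371.7, 216.7]
tcp_rot: [3.141, -0.001, 1.448]
contact_force: [0.9, 1.0, -1.0]
opening: 0.347
t2.4 pos [347.3 371.7 216.7] jig [-249.   160.5] yyaw -7.0 F jig [ 0.8  1.1 -1. ] open 0.347
spin 0.36
tool d mm [-282.1  272.3   16.7]
after spin tool d mm [-280.4  274.1   16.7]
```

```bash

python3 -m inch '[{"gripper":0.03,"tx":-0.035,"ty":0.034,"tz":0,"spin":0.4},{"gripper":0.03,"tx":-0.035,"ty":0.034,"tz":0,"spin":0},{"gripper":0.03,"tx":-0.035,"ty":0.034,"tz":0.005,"spin":0},{"gripper":0.03,"tx":-0.035,"ty":0.034,"tz":0.005,"spin":0},{"gripper":0.03,"tx":-0.035,"ty":0.034,"tz":0.005,"spin":0},{"gripper":0.03,"tx":-0.035,"ty":0.034,"tz":0,"spin":0},{"gripper":0.03,"tx":-0.035,"ty":0.034,"tz":0,"spin":0},{"gripper":0.03,"tx":-0.035,"ty":0.034,"tz":0,"spin":0}]'
python3 - <<'E'
from go import *
w=j2w(25,-120);to(w[0],w[1],60,-7.4)
E
```

```text
clock: 3.2
eef_pos: [581.1, 58.6, 201.7]
tcp_rot: [3.141, -0.0, 1.44]
contact_force: [1.5, 0.4, -0.0]
opening: 0.352
t3.2 pos [581.1  58.6 201.7] jig [  23.1 -120. ] yyaw -7.5 F jig [ 1.4  0.6 -0. ] open 0.352
spin -0.07
tool d mm [  0.    1.9 141.7]
after spin tool d mm [  0.    1.9 141.7]
```

```bash

python3 -m inch '[{"gripper":0.03,"tx":0,"ty":0.002,"tz":0.03,"spin":0},{"gripper":0.03,"tx":0,"ty":0,"tz":0.035,"spin":0},{"gripper":0.03,"tx":0,"ty":0,"tz":0.035,"spin":0},{"gripper":0.03,"tx":0,"ty":0,"tz":0.035,"spin":0},{"gripper":0.03,"tx":0,"ty":0,"tz":0.025,"spin":0},{"gripper":0.03,"tx":0,"ty":0,"tz":0.012,"spin":0},{"gripper":0.03,"tx":0,"ty":0,"tz":0.010,"spin":0},{"gripper":0.03,"tx":0,"ty":0,"tz":0,"spin":0}]'
python3 - <<'E'
from go import *
st()
f=grab_frame("top");crop(f,205,140,335,240,6,"jig1.png")
f=grab_frame("scene"); crop(f,310,150,440,250,6,"jig1s.png")
E
```

```text
clock: 4.0
eef_pos: [581.9, 60.2, 19.0]
tcp_rot: [-3.141, 0.0, 1.441]
contact_force: [0.1, 0.4, -0.6]
opening: 0.349
t4.0 pos [581.9  60.2  19. ] jig [  23.7 -118.3] yyaw -7.5 F jig [ 0.   0.4 -0.6] open 0.349
```

View pics/jig1.png

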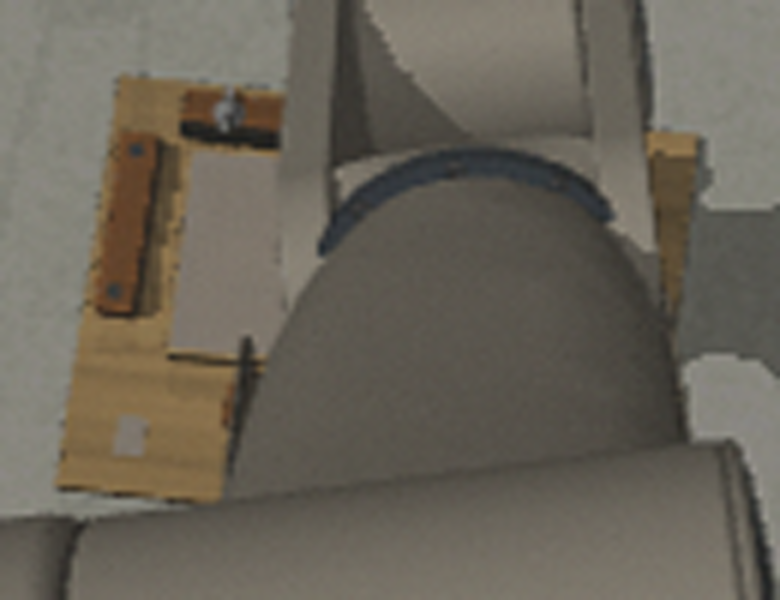

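View pics/jig1s.png

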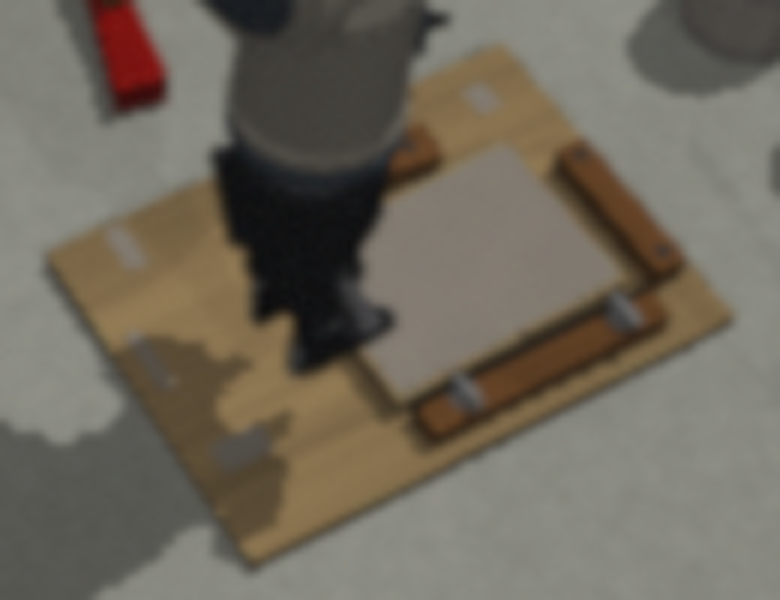

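```bash

python3 -m inch '[{"gripper":0.03,"tx":0.01,"ty":0,"tz":0,"spin":0},{"gripper":0.03,"tx":0.01,"ty":0,"tz":0,"spin":0},{"gripper":0.03,"tx":0.005,"ty":0,"tz":0,"spin":0},{"gripper":0.03,"tx":0.003,"ty":0,"tz":0,"spin":0},{"gripper":0.03,"tx":0.003,"ty":0,"tz":0,"spin":0},{"gripper":0.03,"tx":0.003,"ty":0,"tz":0,"spin":0},{"gripper":0.03,"tx":0.001,"ty":0,"tz":0,"spin":0},{"gripper":0.03,"tx":0,"ty":0,"tz":0,"spin":0}]'
python3 -c "from go import *;st()"
```

```text
clock: 4.9
eef_pos: [586.5, 94.9, 19.4]
tcp_rot: [-3.141, 0.0, 1.441]
contact_force: [0.6, -0.5, -0.4]
opening: 0.35
t4.9 pos [586.5  94.9  19.4] jig [ 23.8 -83.3] yyaw -7.5 F jig [ 0.7 -0.4 -0.4] open 0.350
```

```bash

python3 -m inch '[{"gripper":0.03,"tx":0.001,"ty":0,"tz":0,"spin":0},{"gripper":0.03,"tx":0.001,"ty":0,"tz":0,"spin":0},{"gripper":0.03,"tx":0.001,"ty":0,"tz":0,"spin":0},{"gripper":0.03,"tx":0.001,"ty":0,"tz":0,"spin":0},{"gripper":0.03,"tx":0.001,"ty":0,"tz":0,"spin":0},{"gripper":0.03,"tx":0,"ty":0,"tz":0,"spin":0},{"gripper":0.03,"tx":0,"ty":0,"tz":0,"spin":0},{"gripper":0.03,"tx":0,"ty":0,"tz":0,"spin":0}]'
python3 - <<'E'
from go import *
st()
f=grab_frame("scene"); crop(f,310,150,440,250,6,"jig2s.png")
E
```

```text
clock: 5.7
eef_pos: [587.2, 99.9, 19.5]
tcp_rot: [-3.142, 0.0, 1.441]
contact_force: [-0.1, 0.5, -0.4]
opening: 0.352
t5.7 pos [587.2  99.9  19.5] jig [ 23.8 -78.3] yyaw -7.5 F jig [-0.2  0.5 -0.4] open 0.352
```

View pics/jig2s.png

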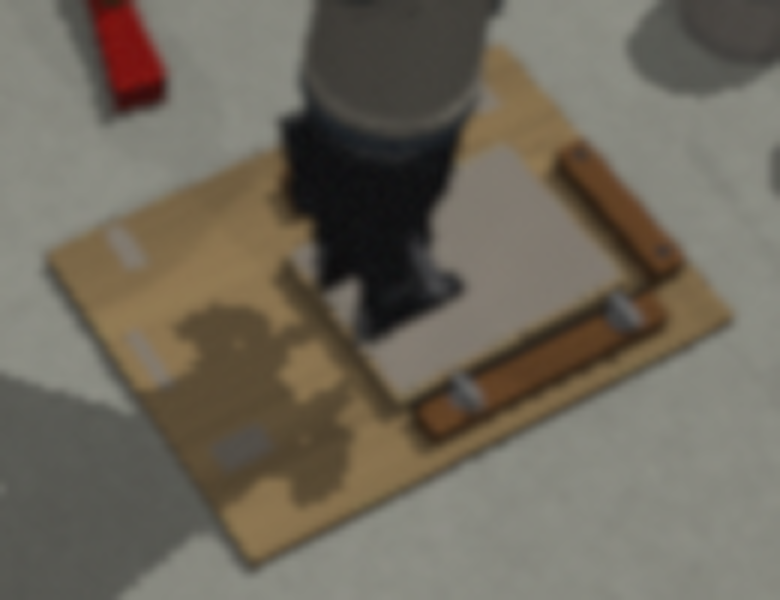

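The scene crop shows the fingertips at (370,335), over the panel top. The panel has not moved: its corner is still at (400,395). The part-open tips stand too high, so I'll back off, shut the gripper and push again.

```bash

python3 -m inch '[{"gripper":0.03,"tx":0,"ty":0,"tz":-0.015,"spin":0},{"gripper":0.0,"tx":-0.02,"ty":0,"tz":0,"spin":0},{"gripper":0.0,"tx":-0.02,"ty":0,"tz":0,"spin":0},{"gripper":0.0,"tx":0,"ty":0,"tz":0,"spin":0},{"gripper":0.0,"tx":0,"ty":0,"tz":0.008,"spin":0},{"gripper":0.0,"tx":0,"ty":0,"tz":0.008,"spin":0},{"gripper":0.0,"tx":0,"ty":0,"tz":0.0,"spin":0},{"gripper":0.0,"tx":0,"ty":0,"tz":0,"spin":0}]'
python3 - <<'E'
from go import *
s,R,yy=st()
f=grab_frame("scene"); crop(f,310,150,440,250,6,"jig3s.png")
for dx in(-15,15):
  for dy in (-11,11):
    w=j2w(24+dx,w2j(s["eef_pos"])[1]+dy); print((proj(f,[*w,s["eef_pos"][2]])-[310,150])*6)
E
```

```text
clock: 6.55
eef_pos: [581.6, 60.7, 17.9]
tcp_rot: [-3.14, 0.0, 1.441]
contact_force: [-0.2, 0.1, -0.2]
opening: -0.001
t6.5 pos [581.6  60.7  17.9] jig [  23.4 -117.9] yyaw -7.4 F jig [-0.2  0.1 -0.2] open -0.001
[248.20624488 357.0096854 ]
[283.39375997 339.75048742]
[278.27850444 399.22624059]
[313.75243988 381.56246008]
```

View pics/jig3s.png

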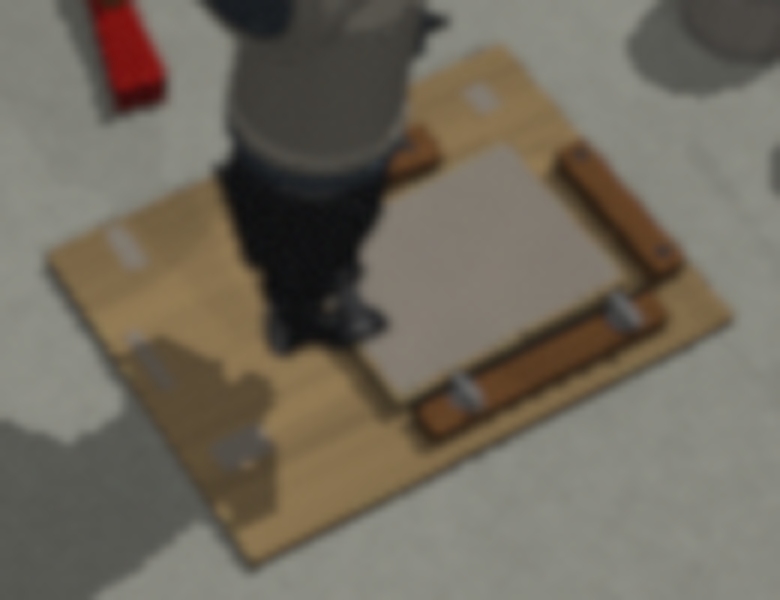

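```bash
python3 - <<'E'
from go import *
s,R,yy=st()
f=grab_frame("scene")
im=cv2.resize(f["pixels"][170:230,335:395,::-1],None,fx=10,fy=10,interpolation=cv2.INTER_CUBIC)
im=np.clip(im.astype(float)*2.2,0,255).astype(np.uint8)
for z in (18,38,58):
  p=s["eef_pos"].copy();p[2]=z
  u=(proj(f,p)-[335,170])*10; cv2.circle(im,tuple(int(a) for a in u),4,(0,0,255),-1)
cv2.imwrite("pics/tip3.png",im)
E
```

```text
t6.6 pos [581.9  60.7  18.2] jig [  23.6 -117.9] yyaw -7.4 F jig [-0.5  0.2  0.3] open 0.004
```

View pics/tip3.png

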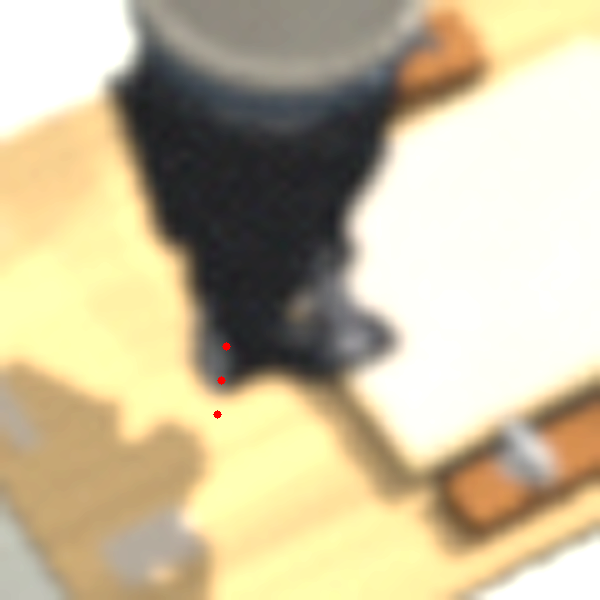

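```bash

python3 -m inch '[{"gripper":0.0,"tx":0,"ty":0,"tz":0.002,"spin":0},{"gripper":0.0,"tx":0,"ty":0,"tz":0.002,"spin":0},{"gripper":0.0,"tx":0,"ty":0,"tz":0,"spin":0},{"gripper":0.0,"tx":0.006,"ty":0,"tz":0,"spin":0},{"gripper":0.0,"tx":0.006,"ty":0,"tz":0,"spin":0},{"gripper":0.0,"tx":0.006,"ty":0,"tz":0,"spin":0},{"gripper":0.0,"tx":0.006,"ty":0,"tz":0,"spin":0},{"gripper":0.0,"tx":0.006,"ty":0,"tz":0,"spin":0}]'
python3 - <<'E'
from go import *
st()
f=grab_frame("scene"); crop(f,310,150,440,250,6,"jig4s.png")
E
```

```text
clock: 7.45
eef_pos: [586.0, 90.7, 14.5]
tcp_rot: [3.142, -0.0, 1.441]
contact_force: [-0.2, -0.1, 0.5]
opening: 0.001
t7.5 pos [586.   90.7  14.5] jig [ 23.9 -87.6] yyaw -7.4 F jig [-0.2 -0.2  0.5] open 0.001
```

View pics/jig4s.png

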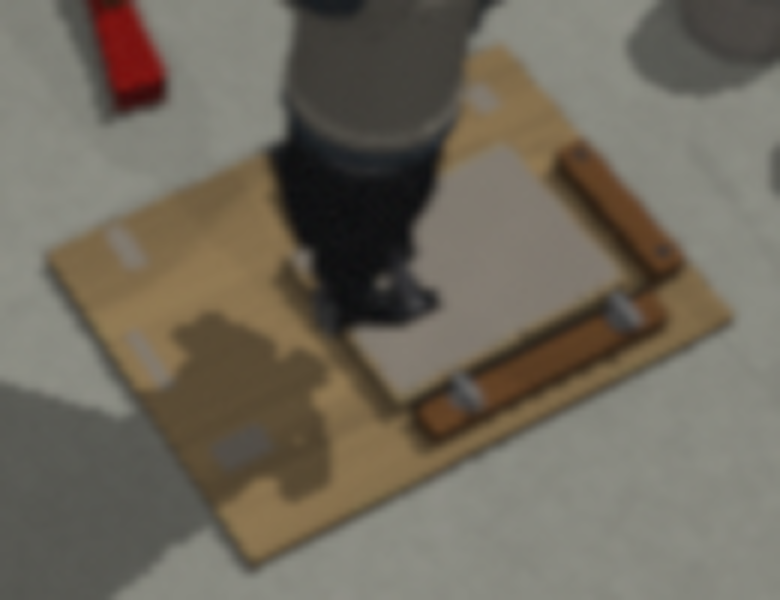

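The crop at (335,328) shows the tip at the panel edge without touching, and its shadow sits well away from it. The tips look higher than the reported TCP, so I'll back off and find the board surface by touch.

```bash

python3 -m inch '[{"gripper":0.0,"tx":-0.02,"ty":0,"tz":0,"spin":0},{"gripper":0.0,"tx":-0.01,"ty":0,"tz":0,"spin":0},{"gripper":0.0,"tx":0,"ty":0,"tz":0.001,"spin":0},{"gripper":0.0,"tx":0,"ty":0,"tz":0.001,"spin":0},{"gripper":0.0,"tx":0,"ty":0,"tz":0.001,"spin":0},{"gripper":0.0,"tx":0,"ty":0,"tz":0.001,"spin":0},{"gripper":0.0,"tx":0,"ty":0,"tz":0,"spin":0},{"gripper":0.0,"tx":0,"ty":0,"tz":0,"spin":0}]'
python3 - <<'E'
from go import *
s,R,yy=st(); print(s["joint_efforts"],s["qpos"])
E
```

```text
clock: 8.3
eef_pos: [582.0, 60.4, 10.4]
tcp_rot: [-3.141, 0.0, 1.441]
contact_force: [0.9, -0.2, -0.4]
opening: -0.001
t8.3 pos [582.   60.4  10.4] jig [  23.8 -118.1] yyaw -7.4 F jig [ 0.9 -0.1 -0.4] open -0.001
[ 1.18321425e-02 -6.23505020e+01 -2.34377289e+01  1.25292896e-03
 -8.49164335e-04  2.47322329e-03] [1.00873372e-01 5.38505620e-01 1.85389996e+00 3.15360671e-05
 7.49302269e-01 2.30828281e-01]
```

```bash

python3 -m inch '[{"gripper":0.0,"tx":0,"ty":0,"tz":0.001,"spin":0},{"gripper":0.0,"tx":0,"ty":0,"tz":0.001,"spin":0},{"gripper":0.0,"tx":0,"ty":0,"tz":0.001,"spin":0},{"gripper":0.0,"tx":0,"ty":0,"tz":0.001,"spin":0},{"gripper":0.0,"tx":0,"ty":0,"tz":0.001,"spin":0},{"gripper":0.0,"tx":0,"ty":0,"tz":0.001,"spin":0},{"gripper":0.0,"tx":0,"ty":0,"tz":0,"spin":0},{"gripper":0.0,"tx":0,"ty":0,"tz":0,"spin":0}]'
python3 - <<'E'
from go import *
s,R,yy=st()
f=grab_frame("scene")
im=cv2.resize(f["pixels"][170:230,335:395,::-1],None,fx=10,fy=10,interpolation=cv2.INTER_CUBIC)
im=np.clip(im.astype(float)*2.2,0,255).astype(np.uint8)
for z in (5,25,45):
  p=s["eef_pos"].copy();p[2]=z
  u=(proj(f,p)-[335,170])*10; cv2.circle(im,tuple(int(a) for a in u),4,(0,0,255),-1)
cv2.imwrite("pics/tip5.png",im)
E
```

```text
clock: 9.1
eef_pos: [582.0, 60.2, 4.4]
tcp_rot: [-3.142, 0.0, 1.441]
contact_force: [0.5, 0.2, 0.1]
opening: 0.001
t9.1 pos [582.   60.2   4.4] jig [  23.8 -118.3] yyaw -7.5 F jig [0.5 0.3 0.1] open 0.001
```

View pics/tip5.png

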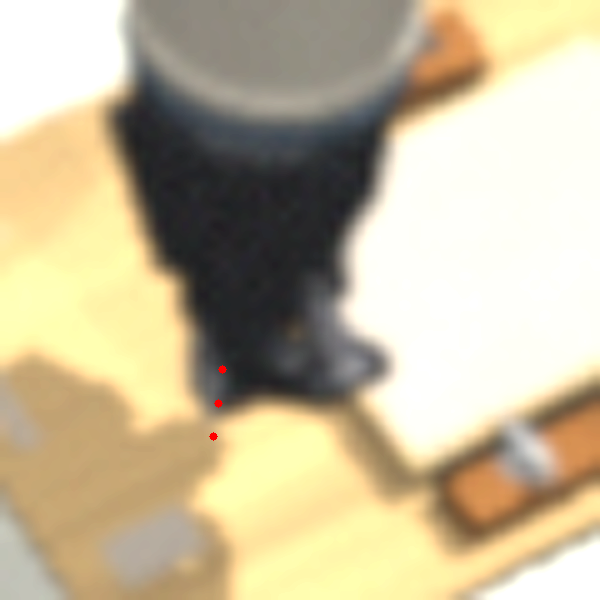

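```bash

python3 -m inch '[{"gripper":0.085,"tx":-0.02,"ty":0,"tz":-0.04,"spin":0},{"gripper":0.085,"tx":-0.02,"ty":0,"tz":-0.04,"spin":0},{"gripper":0.085,"tx":-0.02,"ty":0,"tz":-0.04,"spin":0},{"gripper":0.085,"tx":-0.02,"ty":0,"tz":-0.04,"spin":0},{"gripper":0.085,"tx":0,"ty":0,"tz":-0.04,"spin":0},{"gripper":0.085,"tx":0,"ty":0,"tz":0,"spin":0},{"gripper":0.085,"tx":0,"ty":0,"tz":0,"spin":0},{"gripper":0.085,"tx":0,"ty":0,"tz":0,"spin":0}]'
python3 - <<'E'
from go import *
s,R,yy=st()
for n in("scene","top"):
  f=grab_frame(n)
  u=proj(f,s["eef_pos"]); x0,y0=int(u[0])-40,int(u[1])-45
  im=cv2.resize(f["pixels"][y0:y0+60,x0:x0+80,::-1],None,fx=10,fy=10,interpolation=cv2.INTER_CUBIC)
  im=np.clip(im.astype(float)*2.2,0,255).astype(np.uint8)
  for c,o in [((0,0,255),[0,0,0]),((0,255,255),[0,0,-19]),((255,0,0),[0,42,0]),((0,255,0),[0,-42,0])]:
    p=s["eef_pos"]+R@np.array(o,float)
    u=(proj(f,p)-[x0,y0])*10; cv2.circle(im,tuple(int(a) for a in u),4,c,-1)
  cv2.imwrite(f"pics/open_{n}.png",im)
E
```

```text
clock: 9.95
eef_pos: [570.8, -18.9, 203.4]
tcp_rot: [-3.14, 0.0, 1.441]
contact_force: [0.7, -0.6, -0.2]
opening: 0.996
t9.9 pos [570.8 -18.9 203.4] jig [  22.9 -198.2] yyaw -7.4 F jig [ 0.8 -0.5 -0.2] open 0.996
```

View pics/open_scene.png

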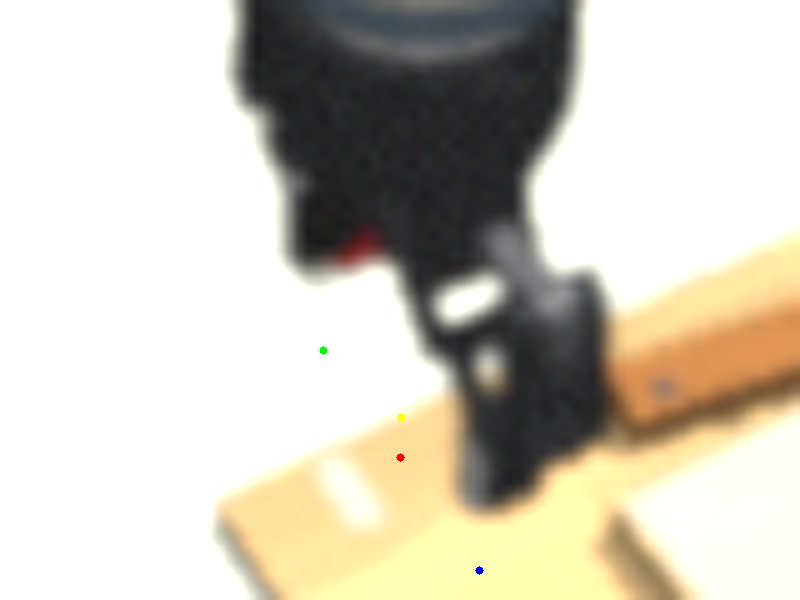

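View pics/open_top.png

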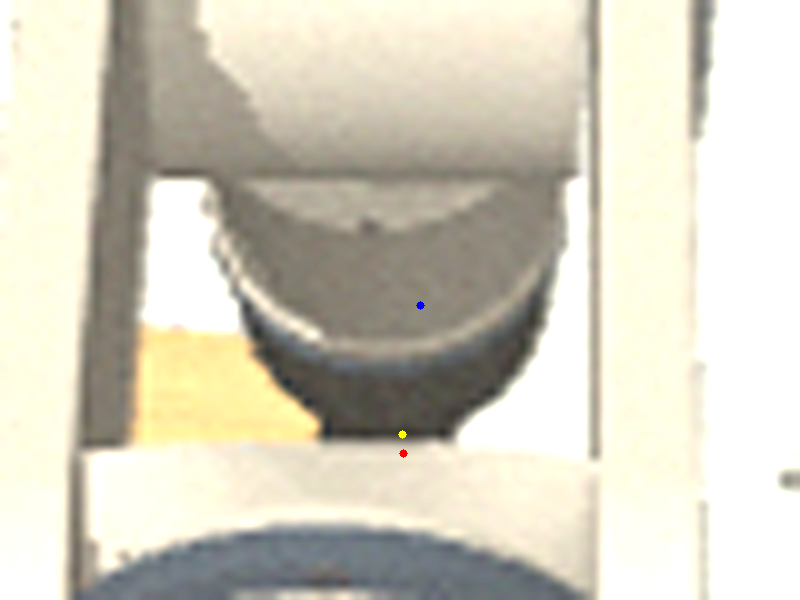

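The jaw axis and image columns match the reported pose, but the tips are about 20–30 mm short of the reported TCP (far tip at (480,505) against the expected (479,570)). I'll go back shut and touch the board to calibrate.

```bash

python3 -m inch '[{"gripper":0.0,"tx":0.015,"ty":0,"tz":0.04,"spin":0},{"gripper":0.0,"tx":0.02,"ty":0,"tz":0.04,"spin":0},{"gripper":0.0,"tx":0.02,"ty":0,"tz":0.04,"spin":0},{"gripper":0.0,"tx":0.02,"ty":0,"tz":0.04,"spin":0},{"gripper":0.0,"tx":0,"ty":0,"tz":0.03,"spin":0},{"gripper":0.0,"tx":0,"ty":0,"tz":0.01,"spin":0},{"gripper":0.0,"tx":0,"ty":0,"tz":0.001,"spin":0},{"gripper":0.0,"tx":0,"ty":0,"tz":0.001,"spin":0}]'
python3 -m inch '[{"gripper":0.0,"tx":0,"ty":0,"tz":0.001,"spin":0},{"gripper":0.0,"tx":0,"ty":0,"tz":0.001,"spin":0},{"gripper":0.0,"tx":0,"ty":0,"tz":0.001,"spin":0},{"gripper":0.0,"tx":0,"ty":0,"tz":0.001,"spin":0},{"gripper":0.0,"tx":0,"ty":0,"tz":0,"spin":0},{"gripper":0.0,"tx":0,"ty":0,"tz":0,"spin":0},{"gripper":0.0,"tx":0,"ty":0,"tz":0,"spin":0},{"gripper":0.0,"tx":0,"ty":0,"tz":0,"spin":0}]'
python3 - <<'E'
from go import *
s,R,yy=st(); print(s["wrist_torque"],s["joint_efforts"].round(2) if hasattr(s["joint_efforts"],'round') else s["joint_efforts"])
E
```

```text
clock: 10.85
eef_pos: [582.0, 55.0, 3.2]
tcp_rot: [3.141, -0.0, 1.44]
contact_force: [1.4, 0.2, 0.4]
opening: -0.001
clock: 11.65
eef_pos: [581.4, 55.3, -1.5]
tcp_rot: [-3.142, 0.0, 1.441]
contact_force: [0.5, 0.3, 0.3]
opening: -0.001
t11.7 pos [581.4  55.3  -1.5] jig [  23.8 -123.3] yyaw -7.5 F jig [0.5 0.3 0.3] open -0.001
[-0.07913349  0.02417178  0.01567274] [-1.000e-02 -6.282e+01 -2.271e+01 -0.000e+00  0.000e+00  0.000e+00]
```

```bash
python3 - <<'E'
from go import *
s,R,yy=st()
f=grab_frame("scene")
im=cv2.resize(f["pixels"][165:225,320:400,::-1],None,fx=10,fy=10,interpolation=cv2.INTER_CUBIC)
im=np.clip(im.astype(float)*3,0,255).astype(np.uint8)
for off,c in ((15,(0,0,255)),(22,(0,255,0)),(29,(255,0,0))):
  q=[]
  for o in ([11,15],[11,-15],[-11,-15],[-11,15]):
    p=s["eef_pos"]+R@np.array([*o,-off],float); q.append((proj(f,p)-[320,165])*10)
  cv2.polylines(im,[np.array(q).astype(int)],True,c,1)
cv2.imwrite("pics/tip6.png",im)
E
```

```text
t11.7 pos [581.4  55.3  -1.5] jig [  23.8 -123.3] yyaw -7.5 F jig [0.5 0.3 0.3] open -0.001
```

View pics/tip6.png

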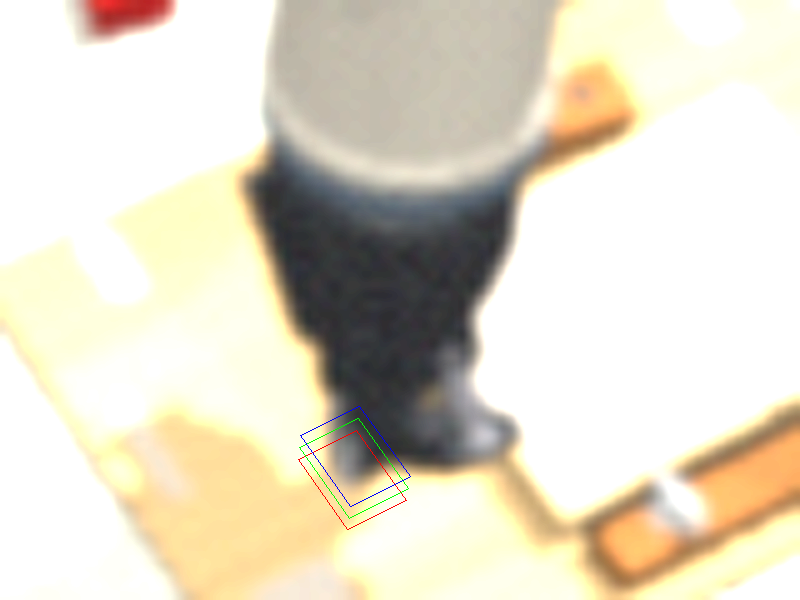

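```bash

python3 -m inch '[{"gripper":0.0,"tx":0,"ty":0,"tz":0.001,"spin":0},{"gripper":0.0,"tx":0,"ty":0,"tz":0.001,"spin":0},{"gripper":0.0,"tx":0,"ty":0,"tz":0.001,"spin":0},{"gripper":0.0,"tx":0,"ty":0,"tz":0.001,"spin":0},{"gripper":0.0,"tx":0,"ty":0,"tz":0.001,"spin":0},{"gripper":0.0,"tx":0,"ty":0,"tz":0.0,"spin":0},{"gripper":0.0,"tx":0,"ty":0,"tz":0,"spin":0},{"gripper":0.0,"tx":0,"ty":0,"tz":0,"spin":0}]'

```

```text
clock: 12.5
eef_pos: [581.4, 55.2, -6.5]
tcp_rot: [3.142, -0.0, 1.441]
contact_force: [-0.0, -0.2, -0.6]
opening: 0.001
```

```bash

python3 -m inch '[{"gripper":0.0,"tx":0,"ty":0,"tz":0.001,"spin":0},{"gripper":0.0,"tx":0,"ty":0,"tz":0.001,"spin":0},{"gripper":0.0,"tx":0,"ty":0,"tz":0.001,"spin":0},{"gripper":0.0,"tx":0,"ty":0,"tz":0.001,"spin":0},{"gripper":0.0,"tx":0,"ty":0,"tz":0.001,"spin":0},{"gripper":0.0,"tx":0,"ty":0,"tz":0.0,"spin":0},{"gripper":0.0,"tx":0,"ty":0,"tz":0,"spin":0},{"gripper":0.0,"tx":0,"ty":0,"tz":0,"spin":0}]'

```

```text
clock: 13.3
eef_pos: [581.4, 55.2, -11.5]
tcp_rot: [3.142, -0.0, 1.441]
contact_force: [0.7, -0.7, -1.2]
opening: 0.006
```

```bash

python3 -m inch '[{"gripper":0.0,"tx":0.01,"ty":0,"tz":0,"spin":0},{"gripper":0.0,"tx":0.01,"ty":0,"tz":0,"spin":0},{"gripper":0.0,"tx":0.005,"ty":0,"tz":0,"spin":0},{"gripper":0.0,"tx":0.004,"ty":0,"tz":0,"spin":0},{"gripper":0.0,"tx":0.003,"ty":0,"tz":0,"spin":0},{"gripper":0.0,"tx":0.003,"ty":0,"tz":0.0,"spin":0},{"gripper":0.0,"tx":0.002,"ty":0,"tz":0,"spin":0},{"gripper":0.0,"tx":0.002,"ty":0,"tz":0,"spin":0}]'
python3 - <<'E'
from go import *
st()
f=grab_frame("scene"); crop(f,310,150,440,250,6,"jig7s.png")
E
```

```text
clock: 14.1
eef_pos: [586.4, 93.9, -11.5]
tcp_rot: [-3.142, 0.0, 1.44]
contact_force: [-0.7, -0.6, 0.0]
opening: -0.001
t14.1 pos [586.4  93.9 -11.5] jig [ 23.8 -84.3] yyaw -7.5 F jig [-0.6 -0.7  0. ] open -0.001
```

View pics/jig7s.png

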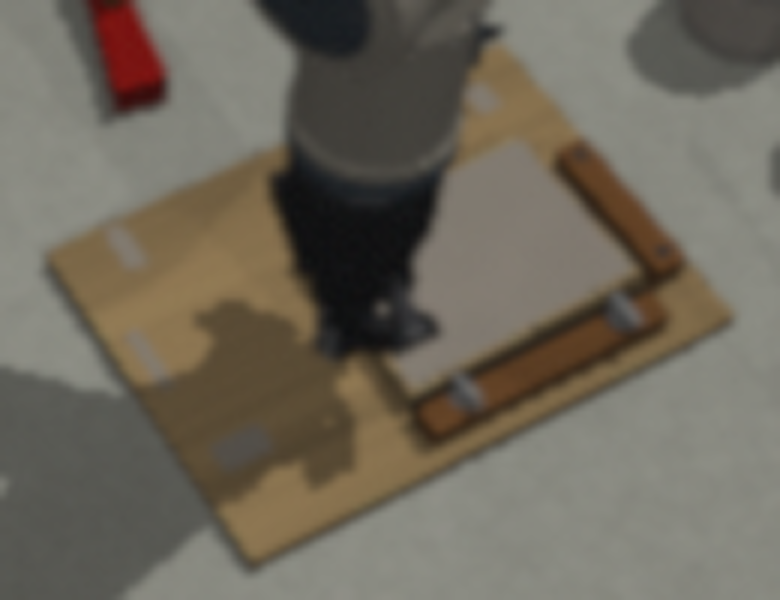

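The panel moves now; its corner went from (400,395) to (413,388). I'll push on in small steps.

```bash

python3 -m inch '[{"gripper":0.0,"tx":0.002,"ty":0,"tz":0,"spin":0},{"gripper":0.0,"tx":0.001,"ty":0,"tz":0,"spin":0},{"gripper":0.0,"tx":0.001,"ty":0,"tz":0,"spin":0},{"gripper":0.0,"tx":0.001,"ty":0,"tz":0,"spin":0},{"gripper":0.0,"tx":0.001,"ty":0,"tz":0,"spin":0},{"gripper":0.0,"tx":0.001,"ty":0,"tz":0.0,"spin":0},{"gripper":0.0,"tx":0,"ty":0,"tz":0,"spin":0},{"gripper":0.0,"tx":0,"ty":0,"tz":0,"spin":0}]'
python3 - <<'E'
from go import *
st()
f=grab_frame("scene"); crop(f,310,150,440,250,6,"jig8s.png")
E
```

```text
clock: 14.95
eef_pos: [587.4, 101.0, -11.5]
tcp_rot: [3.141, -0.0, 1.441]
contact_force: [0.2, 0.5, -0.5]
opening: 0.0
t14.9 pos [587.4 101.  -11.5] jig [ 23.9 -77.2] yyaw -7.5 F jig [ 0.1  0.5 -0.5] open 0.000
```

View pics/jig8s.png

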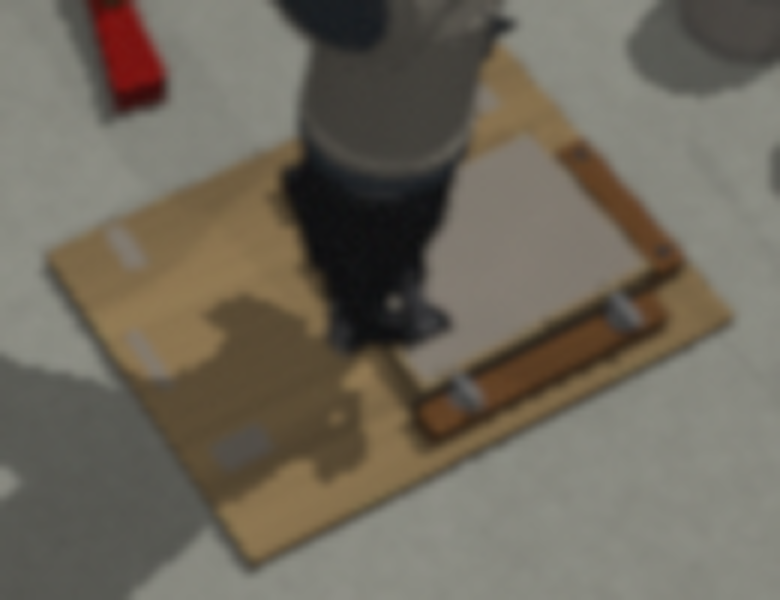

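```bash

python3 -m inch '[{"gripper":0.0,"tx":0.0005,"ty":0,"tz":0,"spin":0},{"gripper":0.0,"tx":0.0005,"ty":0,"tz":0,"spin":0},{"gripper":0.0,"tx":0.0005,"ty":0,"tz":0,"spin":0},{"gripper":0.0,"tx":0.0005,"ty":0,"tz":0,"spin":0},{"gripper":0.0,"tx":0.0005,"ty":0,"tz":0,"spin":0},{"gripper":0.0,"tx":0.0005,"ty":0,"tz":0.0,"spin":0},{"gripper":0.0,"tx":0.0005,"ty":0,"tz":0,"spin":0},{"gripper":0.0,"tx":0,"ty":0,"tz":0,"spin":0}]'
python3 - <<'E'
from go import *
st()
E
```

```text
clock: 15.8
eef_pos: [586.3, 102.8, -11.7]
tcp_rot: [-3.139, 0.002, 1.441]
contact_force: [-4.0, -10.2, 4.8]
opening: 0.0
t15.8 pos [586.3 102.8 -11.7] jig [ 22.6 -75.5] yyaw -7.4 F jig [ -2.7 -10.7   4.8] open 0.000
```

```bash

python3 -m inch '[{"gripper":0.0,"tx":-0.004,"ty":0,"tz":0,"spin":0},{"gripper":0.0,"tx":-0.016,"ty":0,"tz":-0.01,"spin":0},{"gripper":0.045,"tx":-0.02,"ty":0,"tz":-0.03,"spin":0},{"gripper":0.045,"tx":-0.03,"ty":0,"tz":-0.03,"spin":0},{"gripper":0.045,"tx":-0.045,"ty":-0.01,"tz":-0.01,"spin":0},{"gripper":0.045,"tx":-0.045,"ty":-0.01,"tz":0,"spin":0},{"gripper":0.045,"tx":-0.045,"ty":-0.01,"tz":0,"spin":6.4},{"gripper":0.045,"tx":0,"ty":0,"tz":0,"spin":6.4}]' 40
python3 - <<'E'
from go import *
to(472.3,-334.2,66,-20.1)
f=grab_frame("top"); crop(f,205,140,335,240,6,"jig9.png")
f=grab_frame("scene"); crop(f,310,150,440,250,6,"jig9s.png")
E
```

```text
clock: 16.6
eef_pos: [529.5, -99.8, 69.4]
tcp_rot: [3.141, 0.001, 1.209]
contact_force: [-0.2, 1.0, -0.8]
opening: 0.523
t16.6 pos [529.5 -99.8  69.4] jig [  -7.7 -283.7] yyaw -20.7 F jig [-0.3  1.  -0.8] open 0.523
spin -0.64
tool d mm [-239.5   29.5    3.6]
after spin tool d mm [-239.8   26.9    3.4]
```

View pics/jig9.png

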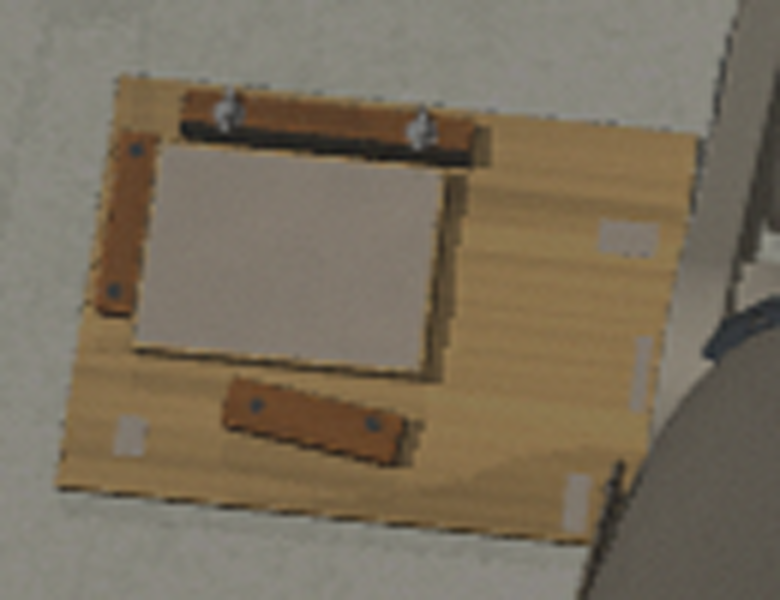

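View pics/jig9s.png

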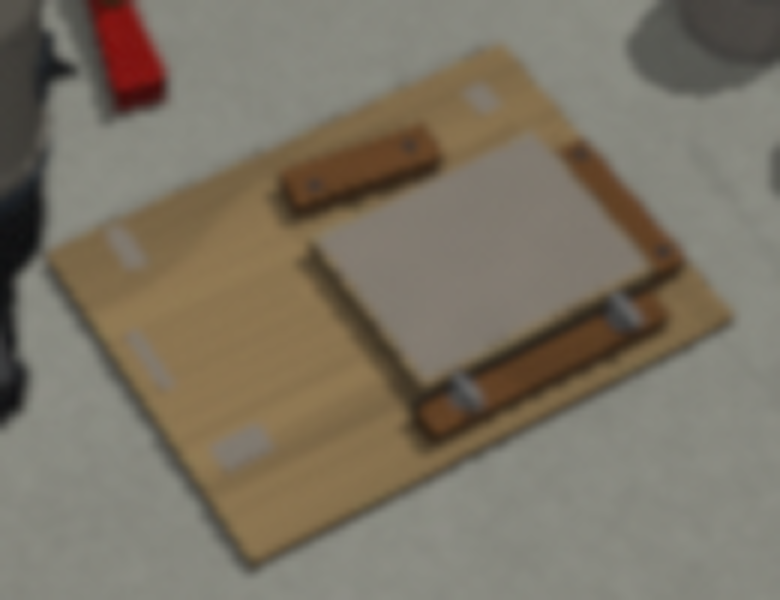

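Both crops show the panel end flush with the end stop (left edge at column 145 in the top crop). On to the wedge.

```bash

python3 -m inch '[{"gripper":0.045,"tx":0,"ty":0,"tz":0,"spin":-0.6},{"gripper":0.045,"tx":-0.04,"ty":0.004,"tz":0,"spin":0},{"gripper":0.045,"tx":-0.04,"ty":0.005,"tz":0,"spin":0},{"gripper":0.045,"tx":-0.04,"ty":0.004,"tz":0,"spin":0},{"gripper":0.045,"tx":-0.04,"ty":0.005,"tz":0,"spin":0},{"gripper":0.045,"tx":-0.04,"ty":0.004,"tz":0,"spin":0},{"gripper":0.045,"tx":-0.04,"ty":0.005,"tz":0,"spin":0},{"gripper":0.045,"tx":0,"ty":0,"tz":0,"spin":0}]'
python3 - <<'E'
from go import *
s,R,yy=st()
to(472.3,-334.2,6,-20.1)
f=grab_frame("scene")
im=cv2.resize(f["pixels"][205:280,180:280,::-1],None,fx=8,fy=8,interpolation=cv2.INTER_CUBIC)
im=np.clip(im.astype(float)*2.2,0,255).astype(np.uint8)
for z in (-10,10,30,46):
    u=(proj(f,[472.3,-334.2,z])-[180,205])*8;cv2.circle(im,tuple(int(a) for a in u),3,(0,0,255),-1)
for z in (0,20,40):
    u=(proj(f,s["eef_pos"]+[0,0,z])-[180,205])*8;cv2.circle(im,tuple(int(a) for a in u),3,(255,0,0),-1)
cv2.imwrite("pics/w1.png",im)
E
```

```text
clock: 17.5
eef_pos: [476.4, -333.7, 68.9]
tcp_rot: [3.14, 0.001, 1.23]
contact_force: [0.6, 0.1, -0.4]
opening: 0.527
t17.5 pos [ 476.4 -333.7   68.9] jig [ -30.3 -522.5] yyaw -19.6 F jig [ 0.6  0.2 -0.4] open 0.527
t17.5 pos [ 476.4 -333.7   68.9] jig [ -30.3 -522.5] yyaw -19.6 F jig [ 0.6  0.2 -0.4] open 0.527
spin 0.55
tool d mm [-1.8 -3.9 62.9]
after spin tool d mm [-1.9 -3.7 62.9]
```

View pics/w1.png

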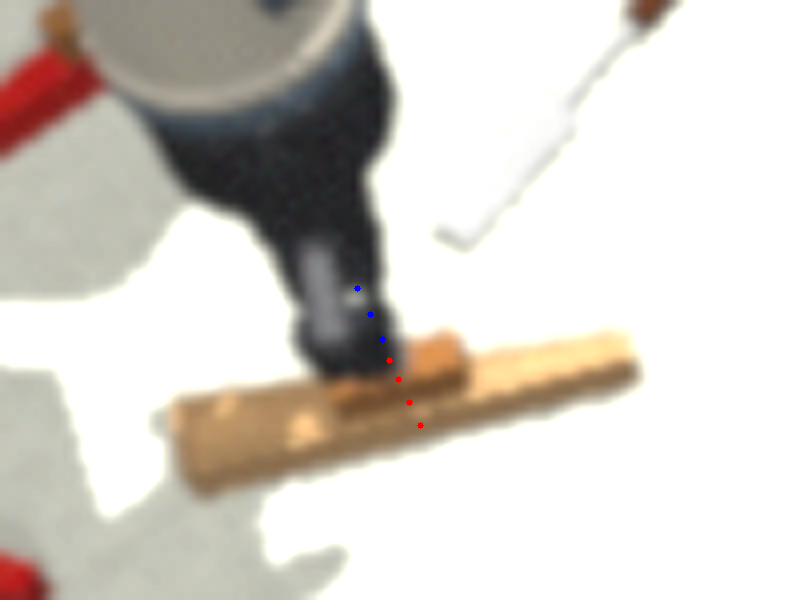

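```bash

python3 -m inch '[{"gripper":0.045,"tx":-0.002,"ty":-0.004,"tz":0.02,"spin":0.5},{"gripper":0.045,"tx":0,"ty":0,"tz":0.02,"spin":0},{"gripper":0.045,"tx":0,"ty":0,"tz":0.01,"spin":0},{"gripper":0.045,"tx":0,"ty":0,"tz":0.005,"spin":0},{"gripper":0.045,"tx":0,"ty":0,"tz":0.003,"spin":0},{"gripper":0.045,"tx":0,"ty":0,"tz":0.002,"spin":0},{"gripper":0.045,"tx":0,"ty":0,"tz":0,"spin":0},{"gripper":0.045,"tx":0,"ty":0,"tz":0,"spin":0}]'
python3 - <<'E'
from go import *
s,R,yy=st()
to(472.3,-334.2,-3,-20.1)
f=grab_frame("scene")
im=cv2.resize(f["pixels"][205:280,180:280,::-1],None,fx=8,fy=8,interpolation=cv2.INTER_CUBIC)
im=np.clip(im.astype(float)*2.2,0,255).astype(np.uint8)
cv2.imwrite("pics/w2.png",im)
E
```

```text
clock: 18.35
eef_pos: [472.0, -330.9, 9.0]
tcp_rot: [3.141, 0.0, 1.219]
contact_force: [-0.6, -0.2, -0.2]
opening: 0.526
t18.4 pos [ 472.  -330.9    9. ] jig [ -35.  -520.3] yyaw -20.2 F jig [-0.6 -0.3 -0.2] open 0.526
t18.4 pos [ 472.  -330.9    9. ] jig [ -35.  -520.3] yyaw -20.2 F jig [-0.6 -0.3 -0.2] open 0.526
spin -0.05
tool d mm [-3.   1.4 12. ]
after spin tool d mm [-3.   1.4 12. ]
```

View pics/w2.png

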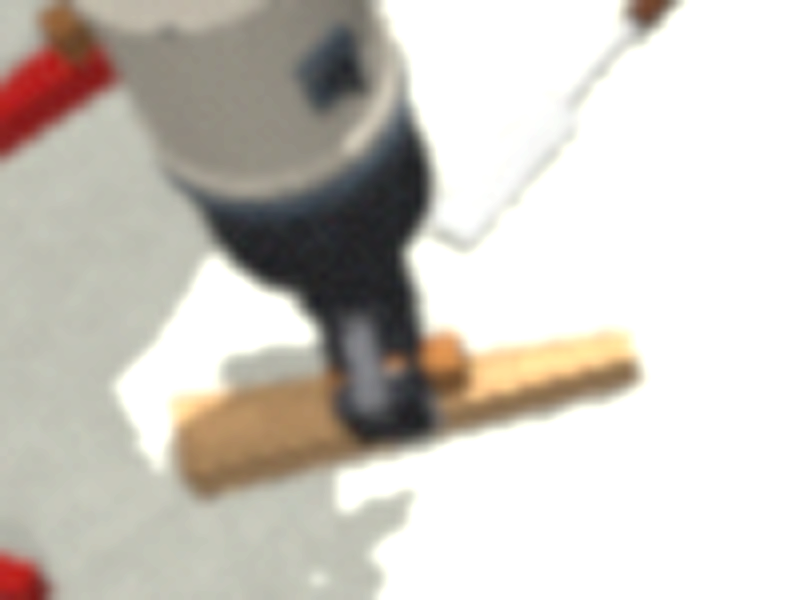

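```bash

python3 -m inch '[{"gripper":0.045,"tx":-0.003,"ty":0.001,"tz":0.003,"spin":0},{"gripper":0.045,"tx":0,"ty":0,"tz":0.003,"spin":0},{"gripper":0.045,"tx":0,"ty":0,"tz":0.002,"spin":0},{"gripper":0.045,"tx":0,"ty":0,"tz":0.001,"spin":0},{"gripper":0.045,"tx":0,"ty":0,"tz":0.001,"spin":0},{"gripper":0.045,"tx":0,"ty":0,"tz":0.001,"spin":0},{"gripper":0.045,"tx":0,"ty":0,"tz":0,"spin":0},{"gripper":0.045,"tx":0,"ty":0,"tz":0,"spin":0}]'
python3 - <<'E'
from go import *
s,R,yy=st()
f=grab_frame("scene")
im=cv2.resize(f["pixels"][205:280,180:280,::-1],None,fx=8,fy=8,interpolation=cv2.INTER_CUBIC)
im=np.clip(im.astype(float)*2.2,0,255).astype(np.uint8)
cv2.imwrite("pics/w3.png",im)
E
```

```text
clock: 19.2
eef_pos: [471.6, -333.8, -2.5]
tcp_rot: [3.142, -0.0, 1.219]
contact_force: [0.5, 0.3, 0.7]
opening: 0.525
t19.2 pos [ 471.6 -333.8   -2.5] jig [ -35.1 -523.3] yyaw -20.2 F jig [0.4 0.4 0.7] open 0.525
```

View pics/w3.png

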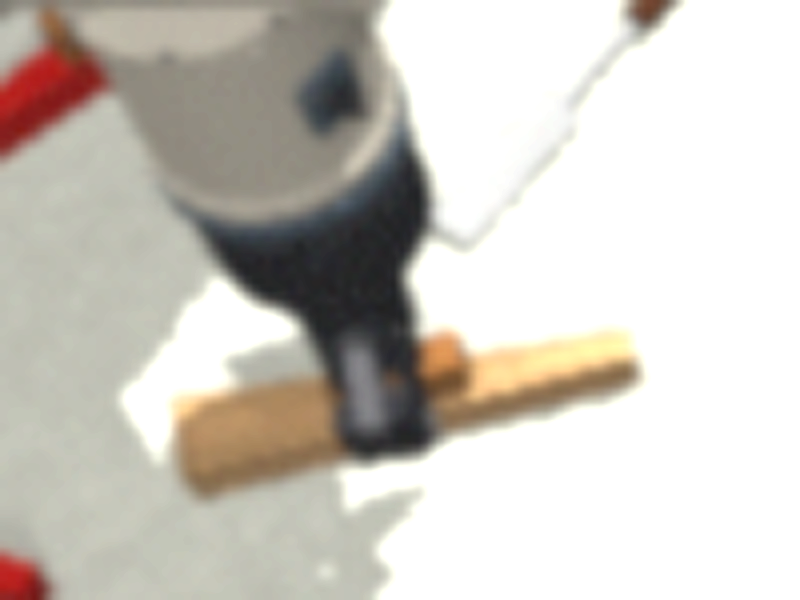

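```bash

python3 -m inch '[{"gripper":0.03,"tx":0,"ty":0,"tz":0,"spin":0},{"gripper":0.02,"tx":0,"ty":0,"tz":0,"spin":0},{"gripper":0.0,"tx":0,"ty":0,"tz":0,"spin":0},{"gripper":0.0,"tx":0,"ty":0,"tz":0,"spin":0},{"gripper":0.0,"tx":0,"ty":0,"tz":0,"spin":0},{"gripper":0.0,"tx":0,"ty":0,"tz":0,"spin":0},{"gripper":0.0,"tx":0,"ty":0,"tz":0,"spin":0},{"gripper":0.0,"tx":0,"ty":0,"tz":0,"spin":0}]' 50
python3 - <<'E'
from go import *
s,R,yy=st()
f=grab_frame("scene")
im=cv2.resize(f["pixels"][205:280,180:280,::-1],None,fx=8,fy=8,interpolation=cv2.INTER_CUBIC)
im=np.clip(im.astype(float)*2.2,0,255).astype(np.uint8)
cv2.imwrite("pics/w4.png",im)
E
```

```text
clock: 20.05
eef_pos: [471.8, -334.0, -2.3]
tcp_rot: [3.141, 0.0, 1.219]
contact_force: [0.2, 0.3, 4.2]
opening: 0.173
t20.1 pos [ 471.8 -334.    -2.3] jig [ -34.9 -523.4] yyaw -20.2 F jig [0.2 0.4 4.2] open 0.173
```

View pics/w4.png

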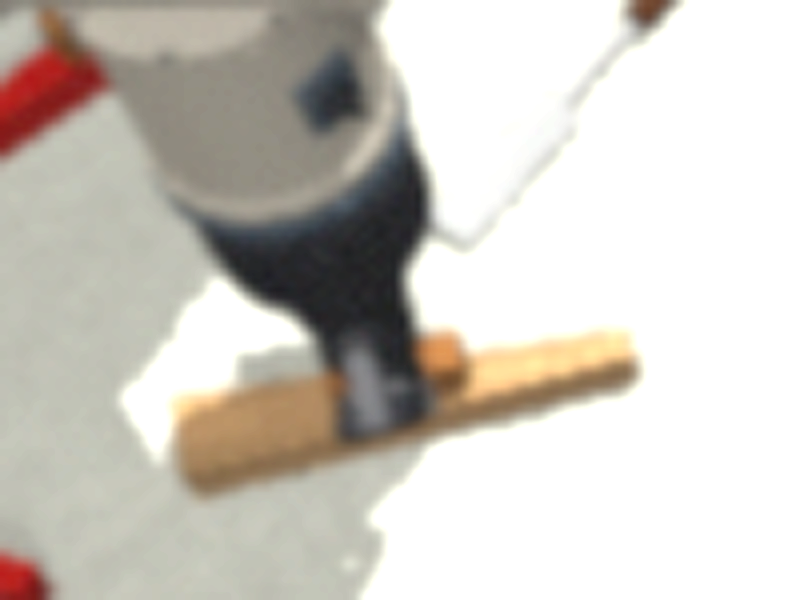

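Gripped at an opening of 0.173, about the block's 16 mm; the small upward force means the tips rest on the wedge body. I'll lift and turn, and refit the panel from the last clear crops.

```bash

python3 -m inch '[{"gripper":0.0,"tx":0,"ty":0,"tz":-0.01,"spin":0},{"gripper":0.0,"tx":0,"ty":0,"tz":-0.02,"spin":0},{"gripper":0.0,"tx":0,"ty":0,"tz":-0.03,"spin":0},{"gripper":0.0,"tx":0,"ty":0,"tz":-0.03,"spin":-6.4},{"gripper":0.0,"tx":0,"ty":0,"tz":-0.01,"spin":-6.4},{"gripper":0.0,"tx":0,"ty":0,"tz":0,"spin":0},{"gripper":0.0,"tx":0,"ty":0,"tz":0,"spin":0},{"gripper":0.0,"tx":0,"ty":0,"tz":0,"spin":0}]' 50
python3 - <<'E'
from go import *; from fit import fit
w=j2w(-52.5,-175)
to(w[0],w[1],97,-7.4)
T=grab_frame("top");S=grab_frame("scene")
t=lambda x,y:(205+(x+.5)/6-.5,140+(y+.5)/6-.5)
s=lambda x,y:(310+(x+.5)/6-.5,150+(y+.5)/6-.5)
c=[(55,75,30),(55,-75,30),(-55,-75,30),(-55,75,30)]
a=[(T,t(*p),q) for p,q in zip([(160,147),(444,171),(423,373),(133,350)],c)]
b=[(S,s(*p),q) for p,q in zip([(655,268),(427,384),(313,241),(530,135)],c)]
for o in(a,b,a+b):
    p,r=fit(o,[590,170,-.1]);print("panel jig",w2j(p),np.degrees(p[2]-JY),abs(r).max())
u=proj(S,j2w(0,0).tolist()+[0])
crop(S,180,190,300,280,6,"w5s.png"); crop(T,380,180,500,270,6,"w5t.png")
E
```

```text
clock: 20.9
eef_pos: [470.8, -333.3, 96.4]
tcp_rot: [-3.14, -0.001, 1.44]
contact_force: [-0.6, 0.2, -0.6]
opening: 0.171
t20.9 pos [ 470.8 -333.3   96.4] jig [ -35.9 -522.8] yyaw -7.5 F jig [-0.7  0.1 -0.6] open 0.171
spin -0.1
tool d mm [ 3.478e+02 -1.730e+01 -2.000e-01]
after spin tool d mm [347.8 -16.7  -0.6]
panel jig [16.10942909  9.02995074] 1.0520134423221805 0.6
panel jig [19.39911288 10.10438287] 1.1600408992354343 1.1
panel jig [17.67248664  9.76867486] 1.1649669594721141 1.4
```

View pics/w5s.png

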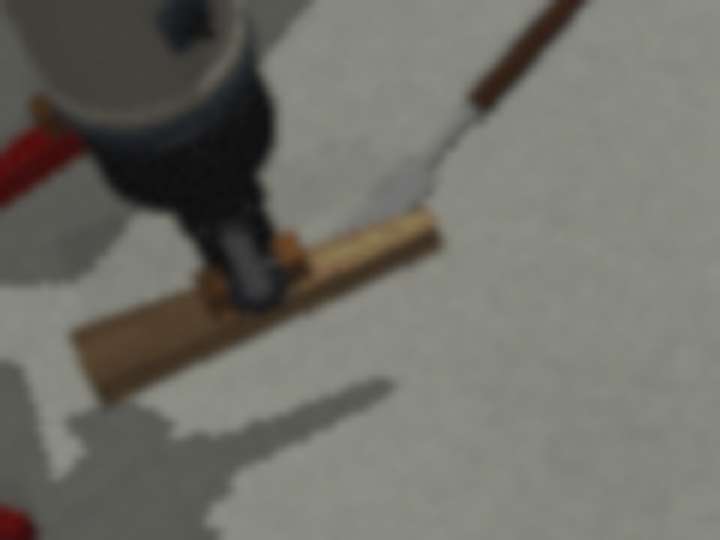

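```bash

python3 -m inch '[{"gripper":0.0,"tx":0.035,"ty":-0.002,"tz":0,"spin":0},{"gripper":0.0,"tx":0.045,"ty":-0.002,"tz":0,"spin":0},{"gripper":0.0,"tx":0.048,"ty":-0.002,"tz":0,"spin":0},{"gripper":0.0,"tx":0.048,"ty":-0.002,"tz":0,"spin":0},{"gripper":0.0,"tx":0.048,"ty":-0.002,"tz":0,"spin":0},{"gripper":0.0,"tx":0.048,"ty":-0.002,"tz":0,"spin":0},{"gripper":0.0,"tx":0.045,"ty":-0.002,"tz":0,"spin":0},{"gripper":0.0,"tx":0.03,"ty":-0.002,"tz":0,"spin":0}]' 50
python3 - <<'E'
from go import *
w=j2w(-52.5,-175)
to(w[0],w[1],20,-7.4)
E
```

```text
clock: 21.8
eef_pos: [499.8, 15.0, 97.0]
tcp_rot: [-3.141, -0.0, 1.443]
contact_force: [0.1, -0.5, -0.3]
opening: 0.175
t21.8 pos [499.8  15.   97. ] jig [ -52.  -173.7] yyaw -7.4 F jig [ 0.1 -0.4 -0.3] open 0.175
spin 0.05
tool d mm [-1.3 -0.5 77. ]
after spin tool d mm [-1.3 -0.5 77. ]
```

```bash

python3 -m inch '[{"gripper":0.0,"tx":0,"ty":-0.0005,"tz":0.03,"spin":0},{"gripper":0.0,"tx":0,"ty":0,"tz":0.03,"spin":0},{"gripper":0.0,"tx":0,"ty":0,"tz":0.015,"spin":0},{"gripper":0.0,"tx":0,"ty":0,"tz":0.008,"spin":0},{"gripper":0.0,"tx":0,"ty":0,"tz":0,"spin":0},{"gripper":0.0,"tx":0,"ty":0,"tz":0,"spin":0},{"gripper":0.0,"tx":0,"ty":0,"tz":0,"spin":0},{"gripper":0.0,"tx":0,"ty":0,"tz":0,"spin":0}]' 50
python3 - <<'E'
from go import *
st()
T=grab_frame("top");S=grab_frame("scene")
crop(S,290,140,420,240,6,"i1s.png"); crop(T,205,140,335,240,6,"i1t.png")
E
```

```text
clock: 22.6
eef_pos: [500.4, 12.3, 15.3]
tcp_rot: [3.14, -0.0, 1.442]
contact_force: [-0.9, -0.4, -0.6]
opening: 0.178
t22.6 pos [500.4  12.3  15.3] jig [ -51.  -176.3] yyaw -7.4 F jig [-0.8 -0.5 -0.6] open 0.178
```

View pics/i1s.png

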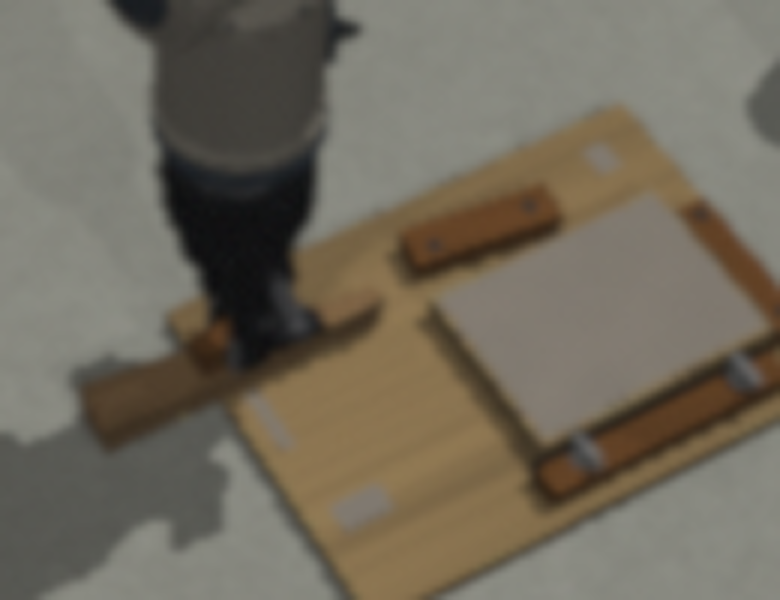

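View pics/i1t.png

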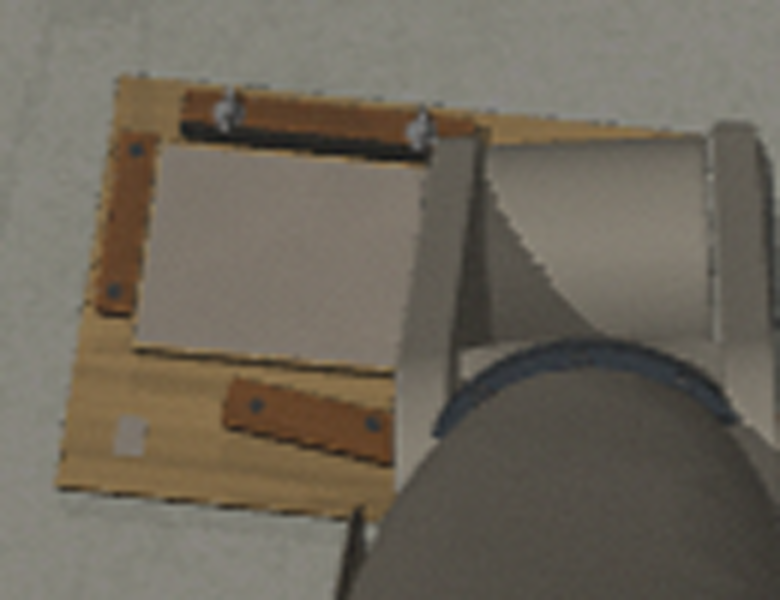

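The tip at (378,302) in the scene crop points between the cleat end (427,268) and the panel corner (436,307). I'll lower it to just above the board and enter.

```bash

python3 -m inch '[{"gripper":0.0,"tx":0.005,"ty":-0.001,"tz":0.003,"spin":0},{"gripper":0.0,"tx":0.005,"ty":0,"tz":0.0015,"spin":0},{"gripper":0.0,"tx":0.007,"ty":0,"tz":0,"spin":0},{"gripper":0.0,"tx":0.007,"ty":0,"tz":0,"spin":0},{"gripper":0.0,"tx":0.007,"ty":0,"tz":0,"spin":0},{"gripper":0.0,"tx":0.007,"ty":0,"tz":0,"spin":0},{"gripper":0.0,"tx":0.005,"ty":0,"tz":0,"spin":0},{"gripper":0.0,"tx":0.002,"ty":0,"tz":0,"spin":0}]' 50
python3 - <<'E'
from go import *
st()
S=grab_frame("scene")
crop(S,310,150,410,225,8,"i2s.png")
E
```

```text
clock: 23.5
eef_pos: [504.6, 57.8, 10.0]
tcp_rot: [3.142, -0.0, 1.443]
contact_force: [1.1, 0.4, -0.1]
opening: 0.173
t23.5 pos [504.6  57.8  10. ] jig [ -52.7 -130.6] yyaw -7.3 F jig [ 1.1  0.5 -0.1] open 0.173
```

View pics/i2s.png

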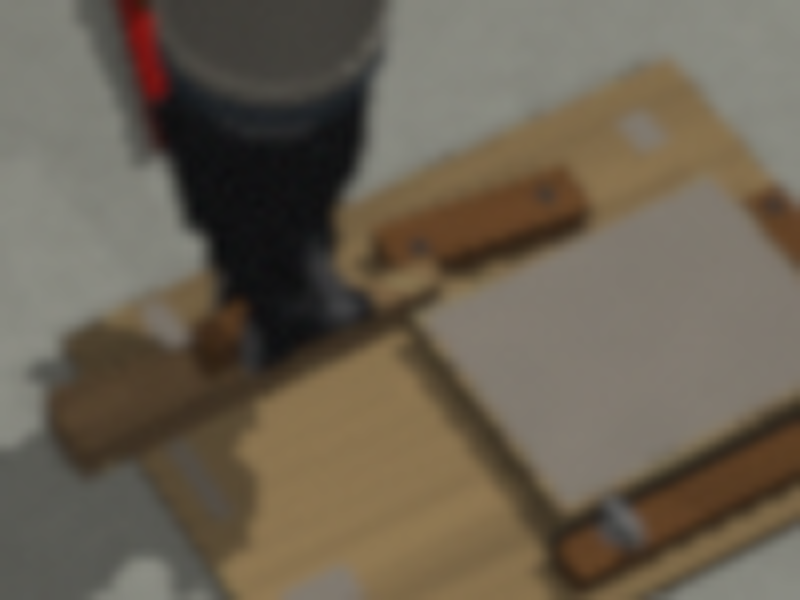

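```bash

python3 -m inch '[{"gripper":0.0,"tx":0.006,"ty":0.0005,"tz":0,"spin":0},{"gripper":0.0,"tx":0.006,"ty":0.0005,"tz":0,"spin":0},{"gripper":0.0,"tx":0.006,"ty":0.0005,"tz":0,"spin":0},{"gripper":0.0,"tx":0.006,"ty":0.0005,"tz":0,"spin":0},{"gripper":0.0,"tx":0.005,"ty":0.0005,"tz":0,"spin":0},{"gripper":0.0,"tx":0.005,"ty":0.0005,"tz":0,"spin":0},{"gripper":0.0,"tx":0.004,"ty":0.0005,"tz":0,"spin":0},{"gripper":0.0,"tx":0.002,"ty":0.0005,"tz":0,"spin":0}]' 50
python3 - <<'E'
from go import *
st()
S=grab_frame("scene")
crop(S,310,150,410,225,8,"i3s.png")
E
```

```text
clock: 24.35
eef_pos: [513.7, 96.8, 10.0]
tcp_rot: [3.142, -0.0, 1.443]
contact_force: [0.5, -0.5, -1.2]
opening: 0.175
t24.4 pos [513.7  96.8  10. ] jig [-48.7 -90.8] yyaw -7.3 F jig [ 0.6 -0.4 -1.2] open 0.175
```

View pics/i3s.png

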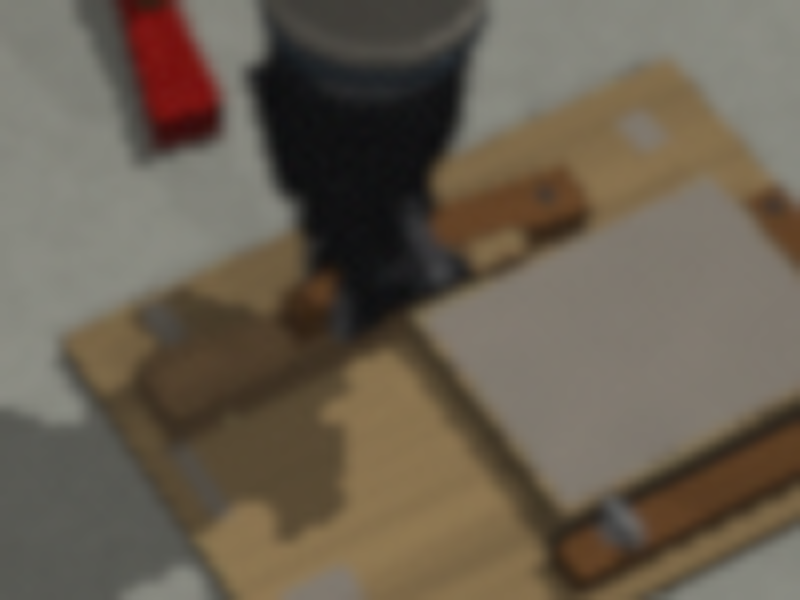

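```bash

python3 -m inch '[{"gripper":0.0,"tx":0.005,"ty":0.0005,"tz":0,"spin":0},{"gripper":0.0,"tx":0.005,"ty":0.0005,"tz":0,"spin":0},{"gripper":0.0,"tx":0.005,"ty":0.0006,"tz":0,"spin":0},{"gripper":0.0,"tx":0.005,"ty":0.0006,"tz":0,"spin":0},{"gripper":0.0,"tx":0.005,"ty":0.0006,"tz":0,"spin":0},{"gripper":0.0,"tx":0.005,"ty":0.0006,"tz":0,"spin":0},{"gripper":0.0,"tx":0.004,"ty":0.0005,"tz":0,"spin":0},{"gripper":0.0,"tx":0.002,"ty":0.0003,"tz":0,"spin":0}]' 50
python3 - <<'E'
from go import *
st()
S=grab_frame("scene")
crop(S,310,150,440,250,6,"i4s.png")
E
```

```text
clock: 25.2
eef_pos: [522.4, 132.0, 10.0]
tcp_rot: [-3.142, -0.0, 1.443]
contact_force: [-1.1, -0.4, -1.2]
opening: 0.173
t25.2 pos [522.4 132.   10. ] jig [-44.5 -54.8] yyaw -7.3 F jig [-1.1 -0.5 -1.2] open 0.173
```

View pics/i4s.png

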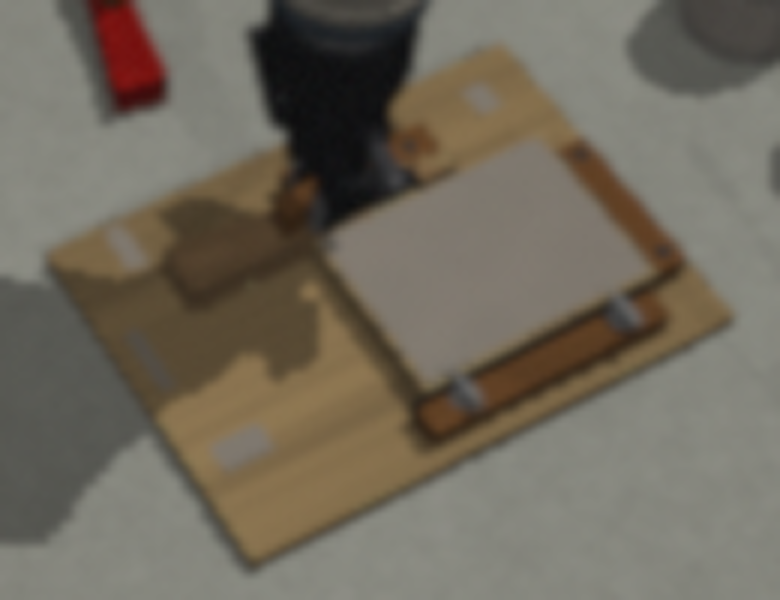

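```bash

python3 -m inch '[{"gripper":0.0,"tx":0.002,"ty":0.0001,"tz":0,"spin":0},{"gripper":0.0,"tx":0.002,"ty":0.0001,"tz":0,"spin":0},{"gripper":0.0,"tx":0.002,"ty":0.0002,"tz":0,"spin":0},{"gripper":0.0,"tx":0.002,"ty":0.0002,"tz":0,"spin":0},{"gripper":0.0,"tx":0.002,"ty":0.0002,"tz":0,"spin":0},{"gripper":0.0,"tx":0.001,"ty":0.0002,"tz":0,"spin":0},{"gripper":0.0,"tx":0.001,"ty":0.0001,"tz":0,"spin":0},{"gripper":0.0,"tx":0,"ty":0,"tz":0,"spin":0}]' 50
python3 - <<'E'
from go import *
st()
E
```

```text
clock: 26.05
eef_pos: [525.0, 143.4, 10.0]
tcp_rot: [3.141, -0.0, 1.442]
contact_force: [-0.4, 0.8, -0.5]
opening: 0.178
t26.1 pos [525.  143.4  10. ] jig [-43.4 -43.1] yyaw -7.4 F jig [-0.5  0.8 -0.5] open 0.178
```

Force is still low and the wedge is well in. I'll let go, rise, and go behind the thick end.

```bash

python3 -m inch '[{"gripper":0.045,"tx":0,"ty":0,"tz":0,"spin":0},{"gripper":0.045,"tx":0,"ty":0,"tz":0,"spin":0},{"gripper":0.045,"tx":0,"ty":0,"tz":0,"spin":0},{"gripper":0.045,"tx":0,"ty":0,"tz":-0.02,"spin":0},{"gripper":0.045,"tx":0,"ty":0,"tz":-0.04,"spin":0},{"gripper":0.0,"tx":-0.04,"ty":-0.003,"tz":0,"spin":0},{"gripper":0.0,"tx":-0.04,"ty":-0.003,"tz":0,"spin":0},{"gripper":0.0,"tx":-0.032,"ty":0,"tz":0,"spin":0}]'
python3 - <<'E'
from go import *
w=j2w(-49,-153)
to(w[0],w[1],-7,-7.4)
S=grab_frame("scene")
crop(S,310,150,440,250,6,"i5s.png")
E
```

```text
clock: 26.85
eef_pos: [504.1, 31.6, 70.4]
tcp_rot: [3.141, 0.0, 1.443]
contact_force: [-0.3, -0.4, -0.6]
opening: 0.021
t26.9 pos [504.1  31.6  70.4] jig [ -49.8 -156.7] yyaw -7.3 F jig [-0.3 -0.4 -0.6] open 0.021
spin 0.07
tool d mm [ 3.7  0.8 77.4]
after spin tool d mm [ 3.7  0.8 77.4]
```

View pics/i5s.png

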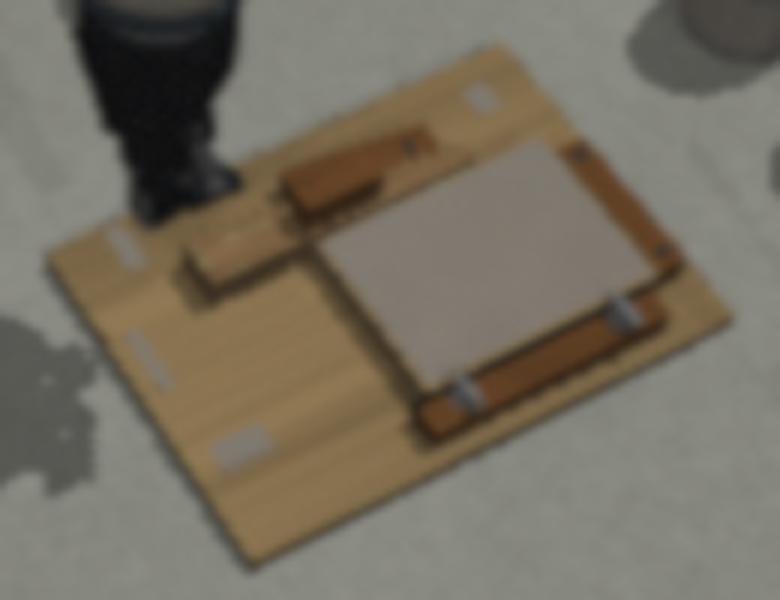

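The scene crop shows the wedge in the slot beside the panel, with its thick end at (205,275) free. I'll lower behind it and push.

```bash

python3 -m inch '[{"gripper":0.0,"tx":0,"ty":0.001,"tz":0.03,"spin":0},{"gripper":0.0,"tx":0,"ty":0,"tz":0.03,"spin":0},{"gripper":0.0,"tx":0,"ty":0,"tz":0.01,"spin":0},{"gripper":0.0,"tx":0,"ty":0,"tz":0.005,"spin":0},{"gripper":0.0,"tx":0,"ty":0,"tz":0.002,"spin":0},{"gripper":0.0,"tx":0.005,"ty":0,"tz":0,"spin":0},{"gripper":0.0,"tx":0.005,"ty":0,"tz":0,"spin":0},{"gripper":0.0,"tx":0.003,"ty":0,"tz":0,"spin":0}]'
python3 -c "from go import *;st()"
```

```text
clock: 27.7
eef_pos: [508.0, 46.5, -6.2]
tcp_rot: [3.14, -0.0, 1.443]
contact_force: [0.7, -0.0, 0.6]
opening: -0.001
t27.7 pos [508.   46.5  -6.2] jig [ -47.8 -141.4] yyaw -7.3 F jig [0.7 0.1 0.6] open -0.001
```

```bash

python3 -m inch '[{"gripper":0.0,"tx":0.001,"ty":0,"tz":0,"spin":0},{"gripper":0.0,"tx":0.001,"ty":0,"tz":0,"spin":0},{"gripper":0.0,"tx":0.001,"ty":0,"tz":0,"spin":0},{"gripper":0.0,"tx":0.001,"ty":0,"tz":0,"spin":0},{"gripper":0.0,"tx":0.001,"ty":0,"tz":0,"spin":0},{"gripper":0.0,"tx":0.001,"ty":0,"tz":0,"spin":0},{"gripper":0.0,"tx":0.0005,"ty":0,"tz":0,"spin":0},{"gripper":0.0,"tx":0.0005,"ty":0,"tz":0,"spin":0}]'
python3 -c "from go import *;st()"
```

```text
clock: 28.5
eef_pos: [508.2, 52.6, -7.0]
tcp_rot: [-3.142, 0.0, 1.442]
contact_force: [-1.2, 0.6, 0.1]
opening: -0.0
t28.5 pos [508.2  52.6  -7. ] jig [ -48.5 -135.3] yyaw -7.4 F jig [-1.2  0.4  0.1] open -0.000
```

```bash

python3 -m inch '[{"gripper":0.0,"tx":0.001,"ty":0,"tz":0,"spin":0},{"gripper":0.0,"tx":0.001,"ty":0,"tz":0,"spin":0},{"gripper":0.0,"tx":0.001,"ty":0,"tz":0,"spin":0},{"gripper":0.0,"tx":0.001,"ty":0,"tz":0,"spin":0},{"gripper":0.0,"tx":0.0005,"ty":0,"tz":0,"spin":0},{"gripper":0.0,"tx":0.0005,"ty":0,"tz":0,"spin":0},{"gripper":0.0,"tx":0,"ty":0,"tz":0,"spin":0},{"gripper":0.0,"tx":0,"ty":0,"tz":0,"spin":0}]'
python3 -c "from go import *;st()"
```

```text
clock: 29.3
eef_pos: [508.9, 57.7, -7.0]
tcp_rot: [3.142, -0.0, 1.442]
contact_force: [1.2, 0.3, -0.2]
opening: 0.004
t29.3 pos [508.9  57.7  -7. ] jig [ -48.4 -130.2] yyaw -7.4 F jig [ 1.2  0.4 -0.2] open 0.004
```

```bash

python3 -m inch '[{"gripper":0.0,"tx":0.001,"ty":0,"tz":0,"spin":0},{"gripper":0.0,"tx":0.001,"ty":0,"tz":0,"spin":0},{"gripper":0.0,"tx":0.001,"ty":0,"tz":0,"spin":0},{"gripper":0.0,"tx":0.001,"ty":0,"tz":0,"spin":0},{"gripper":0.0,"tx":0.0005,"ty":0,"tz":0,"spin":0},{"gripper":0.0,"tx":0.0005,"ty":0,"tz":0,"spin":0},{"gripper":0.0,"tx":0,"ty":0,"tz":0,"spin":0},{"gripper":0.0,"tx":0,"ty":0,"tz":0,"spin":0}]'
python3 - <<'E'
from go import *
st()
S=grab_frame("scene")
crop(S,310,150,440,250,6,"i6s.png")
E
```

```text
clock: 30.1
eef_pos: [509.6, 62.5, -7.0]
tcp_rot: [3.141, 0.0, 1.442]
contact_force: [1.9, -3.2, 0.3]
opening: -0.003
t30.1 pos [509.6  62.5  -7. ] jig [ -48.3 -125.3] yyaw -7.4 F jig [ 2.3 -2.9  0.3] open -0.003
```

View pics/i6s.png

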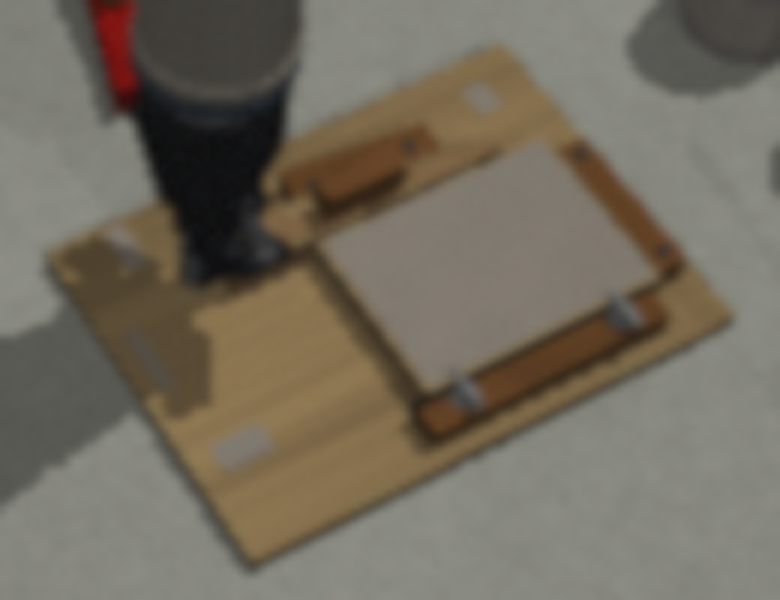

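```bash

python3 -m inch '[{"gripper":0.0,"tx":0.0007,"ty":0,"tz":0,"spin":0},{"gripper":0.0,"tx":0.0007,"ty":0,"tz":0,"spin":0},{"gripper":0.0,"tx":0.0007,"ty":0,"tz":0,"spin":0},{"gripper":0.0,"tx":0.0007,"ty":0,"tz":0,"spin":0},{"gripper":0.0,"tx":0.0006,"ty":0,"tz":0,"spin":0},{"gripper":0.0,"tx":0.0006,"ty":0,"tz":0,"spin":0},{"gripper":0.0,"tx":0,"ty":0,"tz":0,"spin":0},{"gripper":0.0,"tx":0,"ty":0,"tz":0,"spin":0}]'
python3 -c "from go import *;st()"
```

```text
clock: 30.95
eef_pos: [510.3, 65.2, -7.0]
tcp_rot: [3.141, 0.002, 1.443]
contact_force: [3.1, -14.4, 0.4]
opening: -0.001
t30.9 pos [510.3  65.2  -7. ] jig [ -47.9 -122.6] yyaw -7.3 F jig [  4.9 -13.9   0.4] open -0.001
```

```bash

python3 -m inch '[{"gripper":0.0,"tx":0,"ty":0,"tz":0,"spin":0},{"gripper":0.0,"tx":0,"ty":0,"tz":0,"spin":0},{"gripper":0.0,"tx":0.0003,"ty":0,"tz":0,"spin":0},{"gripper":0.0,"tx":0,"ty":0,"tz":0,"spin":0},{"gripper":0.0,"tx":0,"ty":0,"tz":0,"spin":0},{"gripper":0.0,"tx":0,"ty":0,"tz":0,"spin":0},{"gripper":0.0,"tx":0,"ty":0,"tz":0,"spin":0},{"gripper":0.0,"tx":0,"ty":0,"tz":0,"spin":0}]'
python3 - <<'E'
from go import *
st()
S=grab_frame("scene")
crop(S,345,160,425,220,10,"i7s.png")
E
```

```text
clock: 31.75
eef_pos: [510.3, 65.3, -7.0]
tcp_rot: [3.141, 0.002, 1.443]
contact_force: [2.2, -16.1, 0.7]
opening: -0.001
t31.8 pos [510.3  65.3  -7. ] jig [ -47.9 -122.4] yyaw -7.3 F jig [  4.2 -15.7   0.7] open -0.001
```

View pics/i7s.png

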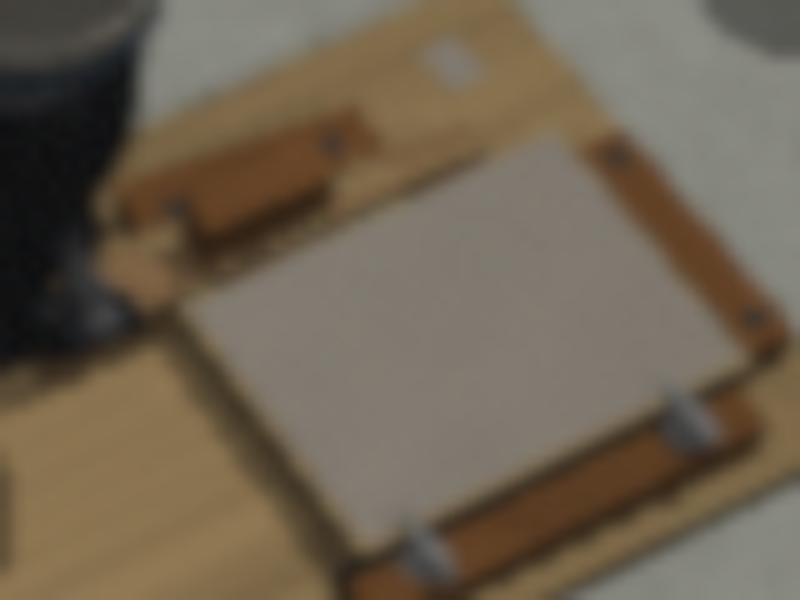

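The push holds at about 16 N with no movement. I'll back off and check the fit from both cameras before tapping again.

```bash

python3 -m inch '[{"gripper":0.0,"tx":-0.003,"ty":0,"tz":0,"spin":0},{"gripper":0.0,"tx":-0.02,"ty":0,"tz":0,"spin":0},{"gripper":0.0,"tx":-0.04,"ty":0,"tz":-0.02,"spin":0},{"gripper":0.0,"tx":-0.045,"ty":0,"tz":-0.02,"spin":0},{"gripper":0.0,"tx":-0.045,"ty":0,"tz":0,"spin":0},{"gripper":0.0,"tx":-0.045,"ty":0,"tz":0,"spin":0},{"gripper":0.0,"tx":0,"ty":0,"tz":0,"spin":0},{"gripper":0.0,"tx":0,"ty":0,"tz":0,"spin":0}]'
python3 - <<'E'
from go import *
st()
T=grab_frame("top");S=grab_frame("scene")
crop(S,330,150,430,225,8,"i8s.png"); crop(T,215,145,315,220,8,"i8t.png")
E
```

```text
clock: 32.6
eef_pos: [484.2, -130.0, 32.9]
tcp_rot: [-3.141, -0.001, 1.44]
contact_force: [-0.2, -0.5, -0.1]
opening: -0.002
t32.6 pos [ 484.2 -130.    32.9] jig [ -48.7 -319.5] yyaw -7.5 F jig [-0.1 -0.6 -0.1] open -0.002
```

View pics/i8t.png

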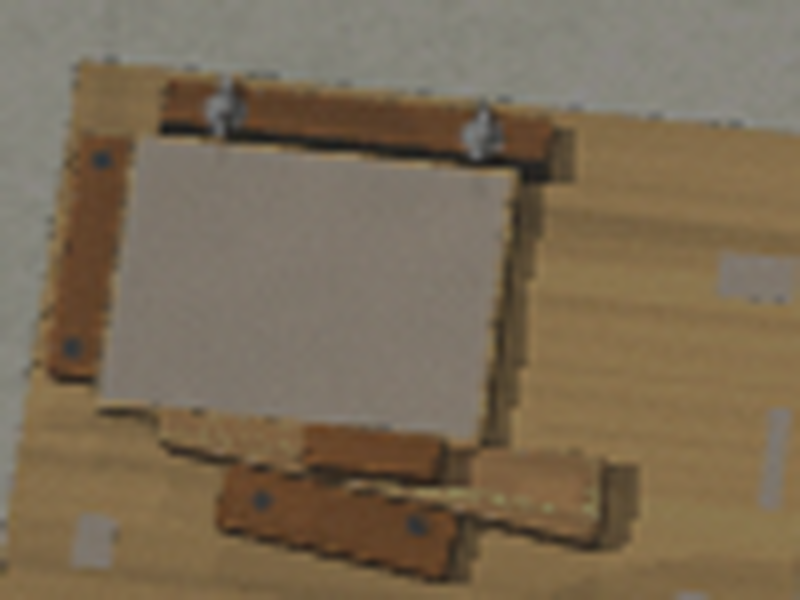

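View pics/i8s.png

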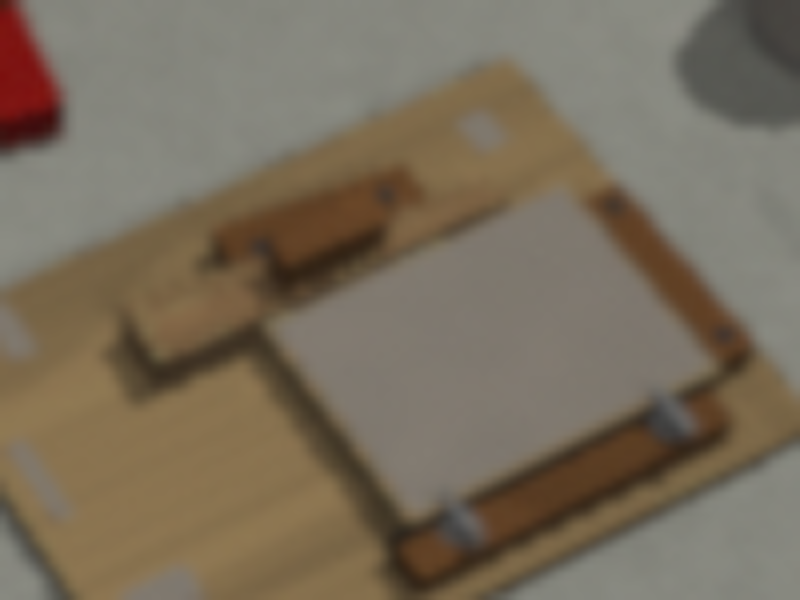

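```bash

python3 -m inch '[{"gripper":0.0,"tx":0.045,"ty":0,"tz":0,"spin":0},{"gripper":0.0,"tx":0.045,"ty":0,"tz":0.01,"spin":0},{"gripper":0.0,"tx":0.045,"ty":0,"tz":0.03,"spin":0},{"gripper":0.0,"tx":0.04,"ty":0,"tz":0,"spin":0},{"gripper":0.0,"tx":0.015,"ty":0,"tz":0,"spin":0},{"gripper":0.0,"tx":0,"ty":0,"tz":0,"spin":0},{"gripper":0.0,"tx":0,"ty":0,"tz":0,"spin":0},{"gripper":0.0,"tx":0,"ty":0,"tz":0,"spin":0}]'
python3 -c "from go import *;st()"
```

```text
clock: 33.5
eef_pos: [508.4, 54.9, -4.5]
tcp_rot: [3.141, 0.0, 1.442]
contact_force: [0.6, 0.1, 0.0]
opening: 0.001
t33.5 pos [508.4  54.9  -4.5] jig [ -48.5 -133. ] yyaw -7.4 F jig [0.6 0.2 0. ] open 0.001
```

```bash

python3 -m inch '[{"gripper":0.0,"tx":0.004,"ty":0,"tz":0.002,"spin":0},{"gripper":0.0,"tx":0.004,"ty":0,"tz":0,"spin":0},{"gripper":0.0,"tx":0.0015,"ty":0,"tz":0,"spin":0},{"gripper":0.0,"tx":0.001,"ty":0,"tz":0,"spin":0},{"gripper":0.0,"tx":0.001,"ty":0,"tz":0,"spin":0},{"gripper":0.0,"tx":0.001,"ty":0,"tz":0,"spin":0},{"gripper":0.0,"tx":0,"ty":0,"tz":0,"spin":0},{"gripper":0.0,"tx":0,"ty":0,"tz":0,"spin":0}]'
python3 -c "from go import *;st()"
```

```text
clock: 34.3
eef_pos: [510.1, 66.0, -6.7]
tcp_rot: [3.142, 0.002, 1.443]
contact_force: [1.0, -15.1, 2.0]
opening: 0.004
t34.3 pos [510.1  66.   -6.7] jig [ -48.3 -121.8] yyaw -7.3 F jig [  2.9 -14.9   2. ] open 0.004
```

```bash

python3 -m inch '[{"gripper":0.0,"tx":-0.003,"ty":0,"tz":0,"spin":0},{"gripper":0.0,"tx":0.0015,"ty":0,"tz":0,"spin":0},{"gripper":0.0,"tx":0.0015,"ty":0,"tz":0,"spin":0},{"gripper":0.0,"tx":0,"ty":0,"tz":0,"spin":0},{"gripper":0.0,"tx":-0.003,"ty":0,"tz":0,"spin":0},{"gripper":0.0,"tx":0.0015,"ty":0,"tz":0,"spin":0},{"gripper":0.0,"tx":0.0015,"ty":0,"tz":0,"spin":0},{"gripper":0.0,"tx":0,"ty":0,"tz":0,"spin":0}]'
python3 -c "from go import *;st()"
```

```text
clock: 35.1
eef_pos: [509.9, 66.7, -6.7]
tcp_rot: [-3.141, 0.002, 1.444]
contact_force: [-0.2, -15.5, 2.3]
opening: -0.001
t35.1 pos [509.9  66.7  -6.7] jig [ -48.5 -121.1] yyaw -7.3 F jig [  1.8 -15.4   2.3] open -0.001
```

```bash

python3 -m inch '[{"gripper":0.0,"tx":-0.003,"ty":0,"tz":0,"spin":0},{"gripper":0.0,"tx":0.0015,"ty":0,"tz":0,"spin":0},{"gripper":0.0,"tx":0.0015,"ty":0,"tz":0,"spin":0},{"gripper":0.0,"tx":0,"ty":0,"tz":0,"spin":0},{"gripper":0.0,"tx":-0.003,"ty":0,"tz":0,"spin":0},{"gripper":0.0,"tx":0.0015,"ty":0,"tz":0,"spin":0},{"gripper":0.0,"tx":0.0015,"ty":0,"tz":0,"spin":0},{"gripper":0.0,"tx":0,"ty":0,"tz":0,"spin":0}]'
python3 -c "from go import *;st()"
```

```text
clock: 35.9
eef_pos: [510.0, 66.9, -6.7]
tcp_rot: [-3.141, 0.002, 1.444]
contact_force: [-0.1, -14.5, 2.7]
opening: -0.003
t35.9 pos [510.   66.9  -6.7] jig [ -48.5 -121. ] yyaw -7.3 F jig [  1.8 -14.4   2.7] open -0.003
```

```bash

python3 -m inch '[{"gripper":0.0,"tx":-0.003,"ty":0,"tz":0,"spin":0},{"gripper":0.0,"tx":0.0016,"ty":0,"tz":0,"spin":0},{"gripper":0.0,"tx":0.0015,"ty":0,"tz":0,"spin":0},{"gripper":0.0,"tx":0,"ty":0,"tz":0,"spin":0},{"gripper":0.0,"tx":-0.003,"ty":0,"tz":0,"spin":0},{"gripper":0.0,"tx":0.0016,"ty":0,"tz":0,"spin":0},{"gripper":0.0,"tx":0.0015,"ty":0,"tz":0,"spin":0},{"gripper":0.0,"tx":0,"ty":0,"tz":0,"spin":0}]'
python3 -c "from go import *;st()"
```

```text
clock: 36.7
eef_pos: [509.9, 67.0, -6.8]
tcp_rot: [-3.141, 0.002, 1.444]
contact_force: [0.0, -15.1, 3.0]
opening: -0.003
t36.7 pos [509.9  67.   -6.8] jig [ -48.5 -120.8] yyaw -7.3 F jig [  1.9 -14.9   3. ] open -0.003
```

It no longer advances under repeated pushes of about 15 N. I'll withdraw and check.

```bash

python3 -m inch '[{"gripper":0.0,"tx":-0.004,"ty":0,"tz":0,"spin":0},{"gripper":0.0,"tx":-0.02,"ty":0,"tz":0,"spin":0},{"gripper":0.0,"tx":-0.04,"ty":0,"tz":-0.03,"spin":0},{"gripper":0.0,"tx":-0.045,"ty":0,"tz":-0.02,"spin":0},{"gripper":0.0,"tx":-0.045,"ty":0,"tz":-0.02,"spin":0},{"gripper":0.0,"tx":-0.045,"ty":0,"tz":-0.02,"spin":0},{"gripper":0.0,"tx":0,"ty":0,"tz":-0.02,"spin":0},{"gripper":0.0,"tx":0,"ty":0,"tz":0,"spin":0}]'
python3 - <<'E'
from go import *; from fit import fit
st()
T=grab_frame("top");S=grab_frame("scene")
cv2.imwrite("pics/endt.png",T["pixels"][:,:,::-1])
crop(S,330,150,430,225,8,"i9s.png"); crop(T,215,145,315,220,8,"i9t.png")
for n,f in (("top",T),("scene",S)):
    m=masks_of(n,"panel_center")[0]; c=cv2.findContours(m["pixels"].astype(np.uint8),0,2)[0]
    k=max(c,key=cv2.contourArea)
    # lift outline to z=30
    P=np.array([ray(f,p[0],30)[:2] for p in k],np.float32); r=cv2.minAreaRect(P); print(n,m["conf"],"jig",w2j(r[0]).round(1),r[1:],)
    Q=[w2j(p).round(1).tolist() for p in cv2.boxPoints(r)]; print(Q)
E
```

```text
clock: 37.5
eef_pos: [486.5, -130.5, 105.7]
tcp_rot: [3.137, 0.0, 1.44]
contact_force: [-0.7, 0.3, -0.2]
opening: 0.001
t37.5 pos [ 486.5 -130.5  105.7] jig [ -46.4 -319.8] yyaw -7.5 F jig [-0.8  0.2 -0.2] open 0.001
top 0.73 jig [24.1  8.6] ((156.30906677246094, 114.4394760131836), 82.5715560913086)
[[-33.1, -69.5], [81.3, -69.6], [81.4, 86.7], [-33.0, 86.8]]
scene 0.93 jig [24.8  5.8] ((157.3883056640625, 108.95390319824219), 81.9758529663086)
[[-30.5, -72.2], [78.4, -73.5], [80.2, 83.9], [-28.8, 85.1]]
```

View pics/i9t.png

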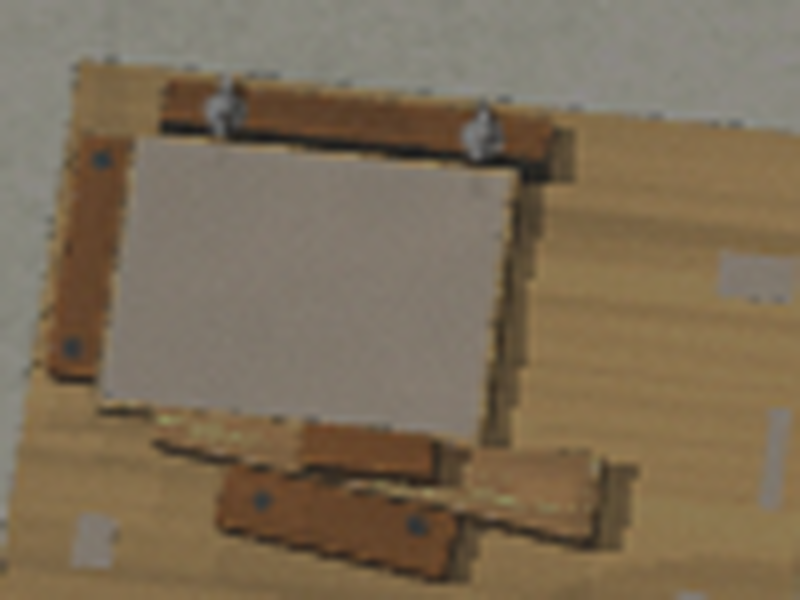

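View pics/i9s.png

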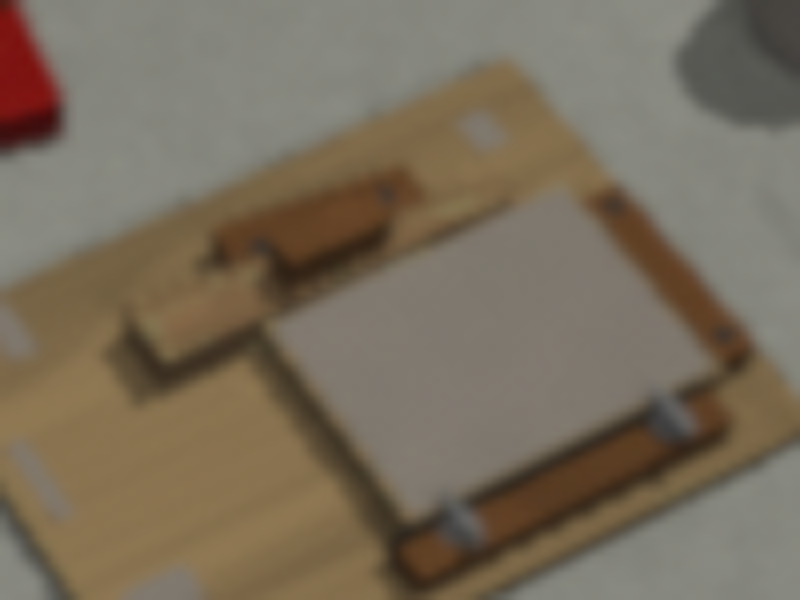

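View pics/endt.png

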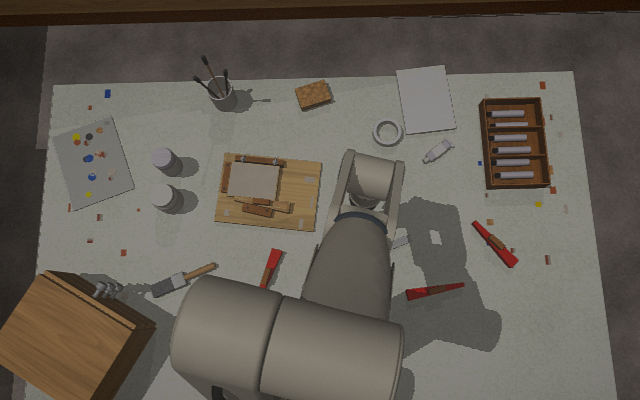

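```bash
python3 -c "
from go import *
st(); print(sign_off())"
```

```text
t37.7 pos [ 484.2 -128.2  102.4] jig [ -48.9 -317.7] yyaw -7.3 F jig [ 0.3 -0.4  0.4] open -0.001
the job is handed in; nothing more can be done
None
```

The panel is against the end stop and the wooden wedge is locked in the slot. I handed the job in at 37.7 s with the arm clear of everything. `sign_off` gives no verdict, so this rests on my own checks.

**What I did**
- I slid the panel to the end stop, ending with a firm contact of about 11 N.
- I gripped the wooden wedge by its block, entered it thin end first, and let go.
- I then pushed and tapped the thick end. The largest reading was about 16 N; forces between readings were not seen.

**Last checks**
- **Wedge:** the first firm push of about 16 N stopped it. Tapping then moved it roughly 1.5 mm further, and the last repeats at about 15 N moved it only 0.1–0.2 mm. Its thin end is near y = +60 mm of the board.
- **Panel:** the network masks put it square to the board within about 0.6° and centred near x = +24 mm. That agrees with the wedge position. In the crops it lies along the fence and against the stop.
- **Other objects:** those visible in the last top picture look unmoved. The arm hid part of the palette knife and part of one red wedge.

**What disagreed or failed**
- **Fingertips:** they turned out about 25 mm short of the reported tool position. My first push passes went over the panel without touching it, so I worked out the height from pictures and contact.
- **Panel position:** the mask outlines came out slightly too large and put the panel's y centre at 6–9 mm, where +10 mm is expected. I relied on the contact force and the close crops for the stop instead.

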